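# Change the watch-cleaning bath and close the jars

### The arm

A 6-joint arm with a two-finger parallel gripper is mounted at the origin on the work surface. World frame = base frame: x ahead of the robot, y to its left, z up, the work surface at z = 0. Lengths are in m, angles in rad, forces in N, time in s.
With the tool pointing down it reaches from about 0.375 to 0.9 m from the base axis. Payload 3.1 kg.
Tool frame: the origin (TCP) lies between the finger pads; the fingertips stand 17 mm ahead of it and the grasp point (between the pads) lies 2 mm behind it; z points along the fingers, y is the direction in which the jaws open and shut (so a half turn about z gives the same grasp; the last joint's range is limited). The gripper opens to 87 mm and grips with 3 to 60 N. Pads are 19 mm wide; open, the fingers measure 117 mm over their backs; the gripper's body (75 mm by 190 mm) begins 51 mm behind the grasp point.
Start: joints at [1.01, 0.527, 1.433, -0, 1.181, -0.178], TCP at [0.233, 0.58, 0.24] pointing down, gripper open.
Joint ranges: [-3.08, 3.08], [-0.75, 2.2], [0.22, 2.44], [-1.43, 4.57], [0, 2.65], [-2.85, 2.85]. Speed limits (rad/s): [2.79, 2.79, 3.14, 3.14, 3.14, 3.14].

### API

Orientations are given as a 3x3 rotation matrix whose columns are the frame's x, y, z axes.
In Python, from cell import env gives the robot as it stands.
- The arm moves only by the tool servo_tool, never from a script. Its argument "commands" is a list of rows, each an object of numbers: "x", "y", "z": the shift along the world's x, y, z in mm; "ax", "ay", "az": the turn, a rotation vector about the world's x, y, z in rad; "grip": the finger opening in mm, from 0 to 87. A call has 1 to 5 rows; each row shifts and turns the pose as measured when the row begins; what a row does not reach is not made up. A row lasts 1/12 s, in which the tool goes at most 41.7 mm and 7.16 degrees, less where a joint would pass 70% of its speed; a pose out of reach is approached as far as the arm can. A call is refused whole if a number of a shift passes 41.7 or a number of a turn 0.125, either way. A call with a gripper value outside its range is refused whole. The fingers move at their own pace and stop on an object; "squeeze" is the grip in N (left out, the last holds). Time passes only in rows, so rows that do not move let the fingers close. It gives the time, the measured TCP pose, the force and the opening at its end, in the units of the state.
- env.read_state(): the state, without advancing time (a new reading comes with each control period).
- env.get_image(name): name is "scene" or "top" or "wrist"; returns a dict with "color" (384x512x3 uint8, red, green, blue), "depth" (384x512 float32, m along the optical axis (not along the pixel's ray), 0 where there is no reading), "vfov" (degrees; the focal length in pixels is half the picture's height over the tangent of half this angle, whatever the lens; pixels are square), "cx", "cy" (the principal point, pixels), "cam_to_world" (4x4, takes a point from camera to world coordinates); the wrist camera has in their place "T_tool_cam" (4x4, takes a point from camera to tool coordinates, whose origin is the TCP and whose axes are the flange's). Camera axes: x right, y down, z forward; pixel columns grow to the right and rows downward; lengths in m; the calibration is good to about 2 mm. A picture is of the moment at which its call begins: read the wrist's pose just before it.
- env.hand_in(): hands the job in, once; it reports no verdict.
Trained networks look in a picture, given as the dict that the camera call returned (one of the last four; its "shot" number tells which), for a name from the list of things; names that differ only in an ending like _2 or _b are one class to them, and where a whole thing is asked for, a point or a joint stands for the part that bears it (a point fixed in the world has none). Each returns a list of dicts, best first, with "confidence" (0 to 1); they miss things now and then, are a little off and sometimes report something else, mostly with a low value. They report only what shows in the picture. A call takes as long as a camera call. They do not tell look-alikes from the thing itself.
- env.search_frame(picture, name): "bbox" ([left, top, right, bottom] in pixels, round what is visible of it).
- env.silhouettes(picture, name): "region" (384x512 bool, what is visible of it) and "bbox" ([left, top, right, bottom] in pixels, round what is visible of it).
- env.mark_of(picture, name): "at" ([column, row] in pixels: a listed point, or the origin of a listed thing).
The state is a dict: "time": time; "qpos": joint angles; "joint_velocities": joint speeds; "joint_torque": joint torques, N m; "ee_pos": TCP position; "eef_rot": TCP orientation; "force": force on the tool from outside, world axes, zero at the start; "wrist_torque": the same for the moment, N m; "finger_gap": opening from 0.0 (shut) to 1.0 (fully open).
Only numpy, scipy, OpenCV 4.12 (cv2) and the standard library are available. Lean on these libraries where they do the work, as an engineer would, in place of code of your own. Each camera call takes 0.05 s, during which the arm holds its last target.

### The job

The wash is finished: lift the wash pot by its handle off the warmer and set it down upright in the middle of the cork mat, then lift the rinse pot onto the middle of the warmer's plate in its place. Close every open jar with one of the black stoppers, fully home, and leave the rest of the bench as it is.

Things in the scene. Friction and masses are not known exactly. Their poses are not given: they have to be found in the camera images.
- wash_pot: The wash pot: lidded steel pot (lid fast), at first on the warmer. Origin: centre of underside; x along the handle bar; z up. 90 mm across (rim 95), lid top 88 mm high. Fixed arch handle: 6 mm uprights at x = -43 and 43 mm carry a wooden bar 84 mm long (x), 14 wide (y), 16 high, its centre 130 mm above the origin, 34 mm free under it. 0.35 to 0.6 kg.
- rinse_pot: The rinse pot: lidded steel pot (lid fast), like the wash pot, at first on the bench beside the warmer. Origin: centre of underside; x along the handle bar; z up. 90 mm across (rim 95), lid top 88 mm high. Fixed arch handle: 6 mm uprights at x = -43 and 43 mm carry a wooden bar 84 mm long (x), 14 wide (y), 16 high, its centre 130 mm above the origin, 34 mm free under it. 0.35 to 0.6 kg.
- warmer: The warmer stand, fixed: a grey housing 140 mm (x) by 150 mm (y), 50 mm high, with a round dark plate 136 mm across on it, its top 62 mm above the bench. Origin: centre of its underside on the bench.
- warmer_plate (a point): Centre of the top face of the warmer's plate, 62 mm above the bench.
- mat: The round cork mat, fixed on the bench to the other side of the warmer, 120 mm across, 5 mm thick. Origin: centre of its underside.
- mat_top (a point): Centre of the mat's top face, 5 mm above the bench.
- jar1: Jar: open amber glass jar, loose, upright, 0.5 kg; one of three or four alike (an absent one reads None). 72 mm across, 65 mm high, straight walls 6 mm thick, mouth 60 mm wide, hollow to 6 mm above the bench. Origin: centre of underside; z up.
- jar2: Jar: open amber glass jar, loose, upright, 0.5 kg; one of three or four alike (an absent one reads None). 72 mm across, 65 mm high, straight walls 6 mm thick, mouth 60 mm wide, hollow to 6 mm above the bench. Origin: centre of underside; z up.
- jar3: Jar: open amber glass jar, loose, upright, 0.5 kg; one of three or four alike (an absent one reads None). 72 mm across, 65 mm high, straight walls 6 mm thick, mouth 60 mm wide, hollow to 6 mm above the bench. Origin: centre of underside; z up.
- jar4: Jar: open amber glass jar, loose, upright, 0.5 kg; one of three or four alike (an absent one reads None). 72 mm across, 65 mm high, straight walls 6 mm thick, mouth 60 mm wide, hollow to 6 mm above the bench. Origin: centre of underside; z up.
- stopper1: Stopper: black, loose, stands on its narrow end, 0.09 kg; four alike, any fits any jar, a spare may stay. Plug 44 mm across at the bottom, 55 at 25 mm height; flange 68 across from 25 to 31; round knob 22 across from 31 to 66. Origin: centre of the plug's bottom; z up. Fully home: flange on the jar's rim, origin 40 mm above the jar's underside.
- stopper2: Stopper: black, loose, stands on its narrow end, 0.09 kg; four alike, any fits any jar, a spare may stay. Plug 44 mm across at the bottom, 55 at 25 mm height; flange 68 across from 25 to 31; round knob 22 across from 31 to 66. Origin: centre of the plug's bottom; z up. Fully home: flange on the jar's rim, origin 40 mm above the jar's underside.
- stopper3: Stopper: black, loose, stands on its narrow end, 0.09 kg; four alike, any fits any jar, a spare may stay. Plug 44 mm across at the bottom, 55 at 25 mm height; flange 68 across from 25 to 31; round knob 22 across from 31 to 66. Origin: centre of the plug's bottom; z up. Fully home: flange on the jar's rim, origin 40 mm above the jar's underside.
- stopper4: Stopper: black, loose, stands on its narrow end, 0.09 kg; four alike, any fits any jar, a spare may stay. Plug 44 mm across at the bottom, 55 at 25 mm height; flange 68 across from 25 to 31; round knob 22 across from 31 to 66. Origin: centre of the plug's bottom; z up. Fully home: flange on the jar's rim, origin 40 mm above the jar's underside.
- loupe: Bystander: black eye loupe, loose, 46 mm across, 36 mm high. Origin: centre of its underside.
- parts_tin: Bystander: round aluminium tin, loose, 60 mm across, 30 mm high. Origin: centre of its underside.
- screwdriver: Bystander: brass-handled screwdriver, loose, lying, 130 mm long along its x.
- tweezers: Bystander: steel tweezers, loose, lying flat, about 140 mm long along its x, 6 mm high.
- movement_block: Bystander: steel block 60 by 35 mm with a brass watch movement on it, loose, 19 mm high.
- watch_roll: Bystander: wristwatch on a grey roll, loose, 70 mm long along its y, 55 mm high.
There are look-alikes about, which are no part of the job. Of the things that look like the warmer, take the one that is farthest to the robot's right at the start. Leave any pink look-alike of the stopper3 alone.

How it is judged:
By the outcome, as a careful person would: the job done as asked, in the order asked, and still so for the second after the job is handed in, with the robot touching nothing.
Of jar1, jar2, jar3, jar4 only 3 to 4 are there at a start; the rules pass over those that are not, and their reading is None.
At some moment in a run one of wash_pot, rinse_pot, stopper1, stopper2, stopper3, stopper4 may be knocked a few centimetres aside while the robot is not near it.
It also fails if it takes over 208 s, if anything falls off the work surface, if the arm or the gripper's body presses on something with over 40 N, if the wrist force passes 120 N, or if a joint passes its speed limit or range.

## Working session

There is one attempt and no reset: what is moved stays moved. The work goes in short steps, Python scripts to look and compute and a tool call to move; the robot and the scene stay as the last step left them, time stands still between calls to the robot, and variables do not carry over. Pictures are saved under pics/ and viewed, and the job is handed in when it is done.

Besides the shell and the picture viewer there is one more tool, called after ">>>" as name([rows], argument=value, ...), one row to a line, values as JSON. servo_tool: Moves the arm, as the interface text tells. Its arguments: {"type":"object","properties":{"commands":{"type":"array"},"squeeze":{"type":"number"}},"required":["commands"]}

```bash
ls; mkdir -p pics; python3 - <<'E'
from cell import env
import cv2,numpy as np
s=env.read_state();print({k:np.round(v,3).tolist() for k,v in s.items()})
for n in ["scene","top","wrist"]:
    p=env.get_image(n);cv2.imwrite(f"pics/a_{n}.png",cv2.resize(p["color"][:,:,::-1],(800,600)))
    print(n,p["vfov"],p["cx"],p["cy"],np.round(p.get("cam_to_world",p.get("T_tool_cam")),3).tolist())
E
```

```text
pics
{'time': 0.0, 'qpos': [1.01, 0.528, 1.434, -0.0, 1.181, -0.179], 'joint_velocities': [0.001, 0.001, -0.001, -0.001, 0.002, 0.001], 'joint_torque': [-0.0, -44.004, -17.659, 0.063, 0.058, -0.0], 'ee_pos': [0.233, 0.579, 0.239], 'eef_rot': [[-0.928, 0.373, -0.001], [0.373, 0.928, -0.002], [0.0, -0.002, -1.0]], 'force': [0.285, 0.026, 0.07], 'wrist_torque': [-0.001, 0.014, -0.005], 'finger_gap': 0.998}
scene 55.77526688036987 263.3832075705118 192.11030116169772 [[-0.007, 0.541, -0.841, 1.336], [1.0, -0.017, -0.019, 0.014], [-0.024, -0.841, -0.541, 0.62], [0.0, 0.0, 0.0, 1.0]]
top 43.78360585100626 254.30585128809497 189.89729032433686 [[-0.017, -0.994, 0.103, 0.377], [-1.0, 0.017, 0.001, 0.002], [-0.003, -0.103, -0.995, 1.332], [0.0, 0.0, 0.0, 1.0]]
wrist 61.92755104882225 254.55677182205125 188.20913360327032 [[-0.001, -0.968, -0.252, 0.069], [1.0, -0.001, -0.001, 0.001], [0.001, -0.252, 0.968, -0.145], [0.0, 0.0, 0.0, 1.0]]
```

View pics/a_scene.png

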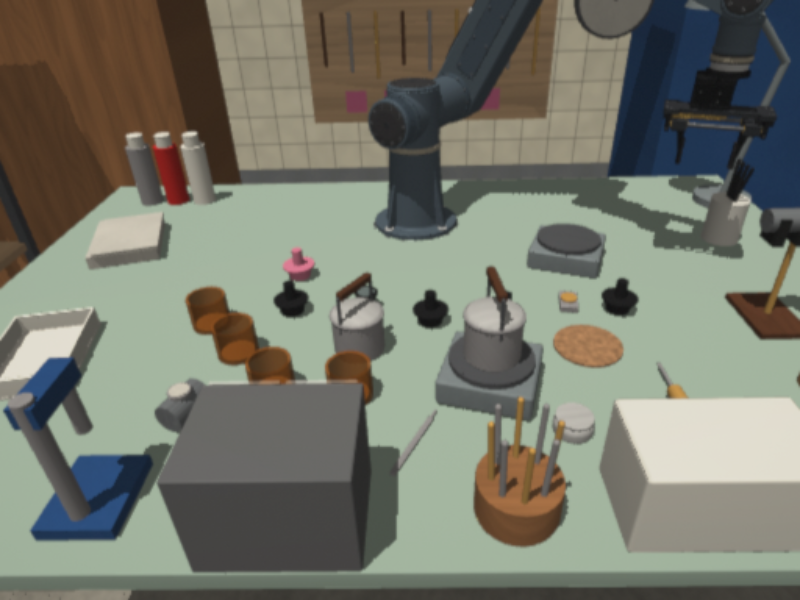

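View pics/a_top.png

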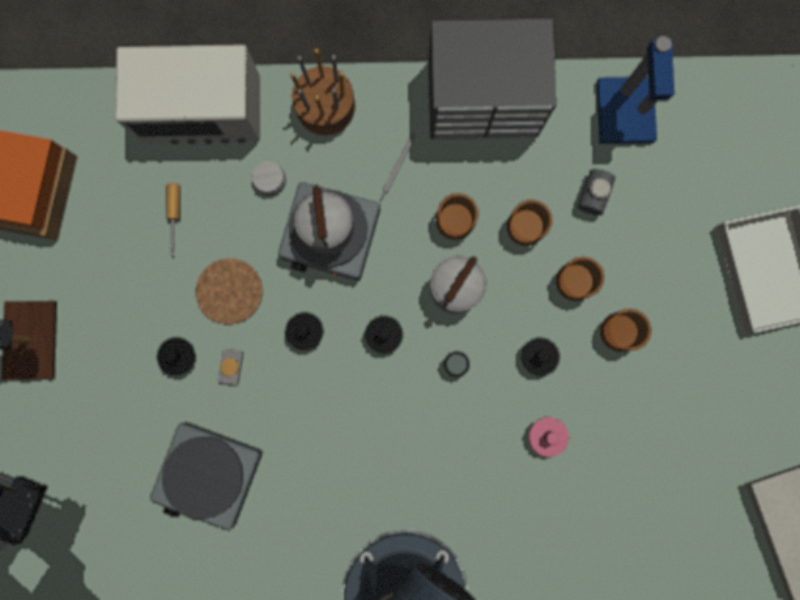

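View pics/a_wrist.png

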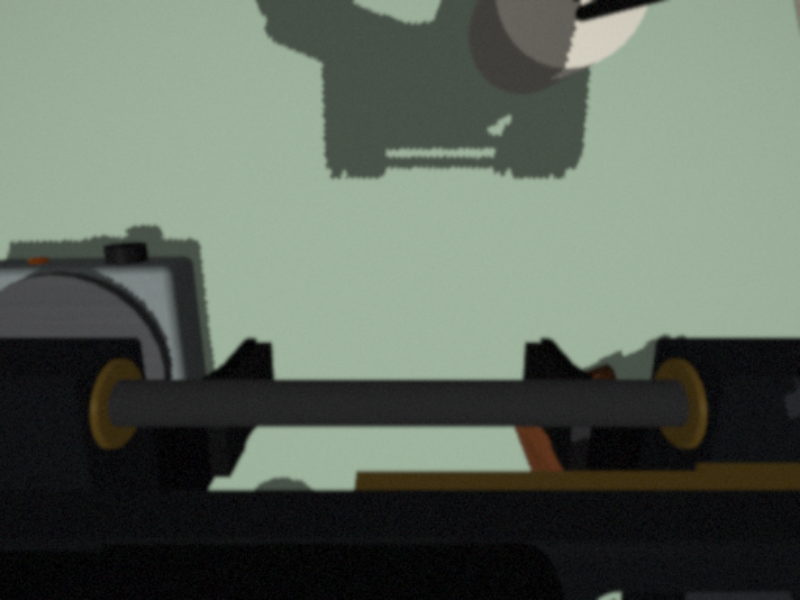

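The top view (800x600) shows:
- The wash pot on the warmer at (330,232), which is the right-hand one of the two warmers. The empty look-alike is at (205,475).
- The mat at (228,292) and the rinse pot at (458,285).
- Four jars at (457,217), (528,224), (580,279) and (626,330).
- Four black stoppers at (303,332), (384,335), (540,357) and (176,357), plus the pink look-alike at (548,437).

Next I measure positions.

```bash
cat > h.py <<'E'
from cell import env
import cv2,numpy as np
from scipy.optimize import least_squares
def cloud(p,T=None):
    H,W=p["depth"].shape; f=H/2/np.tan(np.radians(p["vfov"])/2)
    v,u=np.mgrid[0:H,0:W]; d=p["depth"]
    P=np.stack([(u-p["cx"])/f*d,(v-p["cy"])/f*d,d],-1)
    T=p["cam_to_world"] if T is None else T
    w=P@np.array(T)[:3,:3].T+np.array(T)[:3,3]
    w[d<=0]=np.nan
    return w
def circ(xy,r=None):
    c0=(xy.min(0)+xy.max(0))/2
    if r is None:
        s=least_squares(lambda q:np.hypot(*(xy-q[:2]).T)-q[2],[*c0,.03],loss="soft_l1",f_scale=.002)
    else: s=least_squares(lambda q:np.hypot(*(xy-q[:2]).T)-r,c0,loss="soft_l1",f_scale=.002)
    return s.x
def wristT(s,p):
    T=np.eye(4);T[:3,:3]=s["eef_rot"];T[:3,3]=s["ee_pos"]
    return T@np.array(p["T_tool_cam"])
def rect(pts):
    (c,(a,b),ang)=cv2.minAreaRect((pts*1000).astype(np.float32))
    if b>a: a,b,ang=b,a,ang+90
    return np.array(c),(a,b),(ang+90)%180-90
def near(w,c,r): return np.hypot(w[...,0]-c[0],w[...,1]-c[1])<r
E
python3 - <<'E'
from h import *
for cam in ["top","scene"]:
    p=env.get_image(cam); w=cloud(p); z=w[...,2]
    print("==",cam,"table z",np.nanmedian(z[200:300,100:400]))
    for n in ["wash_pot","rinse_pot","warmer","mat","jar1","stopper1","loupe","parts_tin","screwdriver","tweezers","movement_block","watch_roll"]:
        for k in env.silhouettes(p,n):
            if k["confidence"]<.3: continue
            m=k["region"]&np.isfinite(z); pt=w[m]
            o=f"{n} {k['confidence']:.2f} {[int(b) for b in k['bbox']]} med {np.round(np.median(pt,0)*1000).astype(int)} zmax {np.percentile(pt[:,2],98)*1000:.0f}"
            if "pot" in n:
                b=pt[pt[:,2]>np.percentile(pt[:,2],98)-.014]; c,ab,a=rect(b[:,:2]); o+=f" bar {np.round(c)} {np.round(ab)} {a:.1f}deg"
            if n=="jar1":
                b=pt[(pt[:,2]>.058)]; o+=f" rim mid {np.round((b[:,:2].min(0)+b[:,:2].max(0))*500)} circ {np.round(circ(b[:,:2])*1000,1)}"
            if n=="stopper1":
                b=pt[pt[:,2]>.058]; f=pt[(pt[:,2]<.04)]; o+=f" knob {np.round(np.mean(b,0)*1000)} n{len(b)}"
                o+=f" all mid {np.round((f[:,:2].min(0)+f[:,:2].max(0))*500)}"
            if n in("mat","warmer"): 
                zt=np.percentile(pt[:,2],50); b=pt[abs(pt[:,2]-zt)<.004]; o+=f" mid {np.round((b[:,:2].min(0)+b[:,:2].max(0))*500)}"
            print(o)
E
```

```text
== top table z 0.000499097369566659
wash_pot 0.85 [189, 119, 225, 162] med [624 118 146] zmax 202 bar [627. 122.] [85. 14.] 6.7deg
wash_pot 0.38 [385, 194, 420, 224] med [ 449 -397   25] zmax 68 bar [ 449. -390.] [71. 69.] 88.8deg
rinse_pot 0.73 [275, 166, 308, 198] med [527 -97  85] zmax 140 bar [529. -99.] [86. 14.] -33.1deg
warmer 0.68 [175, 114, 246, 177] med [605 101  53] zmax 66 mid [633. 123.]
warmer 0.59 [96, 268, 167, 342] med [215 331  56] zmax 63 mid [207. 333.]
mat 0.64 [126, 163, 166, 206] med [531 304   5] zmax 10 mid [533. 305.]
jar1 0.90 [323, 124, 354, 152] med [ 644 -233   26] zmax 68 rim mid [ 641. -230.] circ [ 640.  -229.8   32.7]
jar1 0.82 [353, 165, 384, 193] med [ 541 -321   27] zmax 69 rim mid [ 539. -314.] circ [ 539.3 -314.4   32.8]
jar1 0.69 [387, 195, 416, 225] med [ 449 -397   28] zmax 68 rim mid [ 449. -389.] circ [ 448.  -389.7   32.6]
jar1 0.67 [278, 123, 303, 153] med [ 659 -105   21] zmax 68 rim mid [ 654. -103.] circ [ 653.6 -102.7   32.8]
stopper1 0.93 [336, 213, 360, 239] med [ 405 -240   32] zmax 68 knob [ 405. -243.   65.] n55 all mid [ 406. -2
[... 2337 characters left out ...]
ll mid [423.  26.]
stopper1 0.52 [181, 157, 199, 181] med [ 277 -249   30] zmax 65 knob [ 271. -251.   64.] n22 all mid [ 223. -255.]
loupe 0.65 [228, 183, 242, 192] med [398 -99  36] zmax 38
parts_tin 0.61 [355, 259, 381, 284] med [747 230  28] zmax 31
screwdriver 0.68 [265, 188, 285, 211] med [458  27  30] zmax 65
screwdriver 0.41 [420, 232, 440, 254] med [668 402  18] zmax 25
screwdriver 0.39 [384, 174, 406, 200] med [427 386  30] zmax 65
tweezers 0.77 [250, 265, 279, 303] med [773 -10   5] zmax 8
movement_block 0.73 [357, 188, 372, 200] med [411 298  13] zmax 19
watch_roll 0.90 [98, 241, 128, 275] med [ 716 -352   42] zmax 55
watch_roll 0.52 [278, 207, 346, 268] med [685 109  49] zmax 65
```

```bash
python3 - <<'E'
from h import *
p=env.get_image("scene"); w=cloud(p); q=env.get_image("top"); w2=cloud(q)
for W in (w,w2):
  for (x,y) in [(450,550),(450,600),(350,600),(250,600),(600,600),(780,110),(790,330),(770,-150)]:
    m=near(W,(x/1e3,y/1e3),.05)
    if m.any(): print(x,y,np.round(np.nanpercentile(W[m][:,2],98)*1000))
  print()
# mat / plate
for n,c,zl,zh in [("mat",(.531,.305),.003,.010),("plate",(.634,.122),.0585,.068),("housing",(.634,.122),.045,.056)]:
  for W in (w,w2):
    m=near(W,c,.11)&(W[...,2]>zl)&(W[...,2]<zh); pt=W[m][:,:2]
    h=cv2.convexHull((pt*1000).astype(np.float32))[:,0]
    print(n,len(pt),np.round(np.percentile(pt,[1,99],axis=0)*1000), np.round(circ(h/1e3)*1000,1), rect(pt))
E
```

```text
450 550 208.0
450 600 218.0
350 600 10.0
250 600 485.0
600 600 1.0
780 110 59.0
790 330 131.0
770 -150 162.0

450 550 193.0
450 600 211.0
350 600 11.0
250 600 5.0
600 600 54.0
780 110 61.0
790 330 133.0
770 -150 162.0

mat 735 [[425. 249.]
 [590. 361.]] [531.4 303.9  60.5] (array([512.60107422, 311.77288818]), (164.2831573486328, 117.2052230834961), -19.92284393310547)
mat 1491 [[433. 206.]
 [625. 402.]] [530.8 304.8 108.4] (array([530.31713867, 303.36514282]), (214.3575897216797, 209.04080200195312), 71.89498901367188)
plate 746 [[591.  56.]
 [699. 186.]] [633.7 121.   67.3] (array([645.9017334 , 119.03376007]), (134.10418701171875, 111.16796875), 82.1979751586914)
plate 679 [[568.  56.]
 [699. 186.]] [633.1 122.1  67.3] (array([632.71936035, 122.3816452 ]), (134.7783660888672, 132.84771728515625), -1.1170730590820312)
housing 673 [[556.  35.]
 [716. 204.]] [632.9 120.6  93.2] (array([633.69342041, 120.41700745]), (148.0562286376953, 139.1768798828125), 73.40106964111328)
housing 712 [[552.  37.]
 [715. 207.]] [634.3 118.7  92.7] (array([629.11053467, 122.9251709 ]), (149.4424591064453, 148.3369140625), 73.6912612915039)
```

>>> servo_tool([
  {"x": 20,"y": -36,"z": 3,"az": 0.12},
  {"x": 20,"y": -36,"z": 3,"az": 0.12},
  {"x": 20,"y": -36,"z": 3,"az": 0.12},
  {"x": 26,"y": -32,"az": 0.12},
  {"x": 26,"y": -32},
])

```text
schema error: expected keys x, y, z, ax, ay, az, grip
```

The interface needs every key in each row.

>>> servo_tool([
  {"x": 20,"y": -36,"z": 4,"ax": 0,"ay": 0,"az": 0.12,"grip": 87},
  {"x": 20,"y": -36,"z": 4,"ax": 0,"ay": 0,"az": 0.12,"grip": 87},
  {"x": 20,"y": -36,"z": 4,"ax": 0,"ay": 0,"az": 0.12,"grip": 87},
  {"x": 26,"y": -32,"z": 0,"ax": 0,"ay": 0,"az": 0.12,"grip": 87},
  {"x": 26,"y": -32,"z": 0,"ax": 0,"ay": 0,"az": 0.02,"grip": 87},
], squeeze=40)

```text
time: 1.97
ee_pos: [0.3389, 0.4152, 0.2515]
eef_rot: [[-0.992, -0.124, -0.001], [-0.124, 0.992, 0.005], [0.001, 0.005, -1.0]]
force: [0.5, 0.5, 0.5]
finger_gap: 1.002
```

>>> servo_tool([
  {"x": 29,"y": -29,"z": 0,"ax": 0,"ay": 0,"az": 0,"grip": 87},
  {"x": 29,"y": -29,"z": 0,"ax": 0,"ay": 0,"az": 0,"grip": 87},
  {"x": 29,"y": -29,"z": 0,"ax": 0,"ay": 0,"az": 0,"grip": 87},
  {"x": 29,"y": -29,"z": 0,"ax": 0,"ay": 0,"az": 0,"grip": 87},
  {"x": 29,"y": -29,"z": 0,"ax": 0,"ay": 0,"az": 0,"grip": 87},
])

```text
time: 2.38
ee_pos: [0.485, 0.2651, 0.2531]
eef_rot: [[-0.992, -0.128, 0.001], [-0.128, 0.992, 0.007], [-0.001, 0.006, -1.0]]
force: [1.0, 1.9, 0.2]
finger_gap: 0.997
```

>>> servo_tool([
  {"x": 29,"y": -29,"z": 0,"ax": 0,"ay": 0,"az": 0,"grip": 87},
  {"x": 29,"y": -29,"z": 0,"ax": 0,"ay": 0,"az": 0,"grip": 87},
  {"x": 29,"y": -29,"z": 0,"ax": 0,"ay": 0,"az": 0,"grip": 87},
  {"x": 29,"y": -29,"z": 0,"ax": 0,"ay": 0,"az": 0,"grip": 87},
  {"x": 0,"y": 0,"z": 0,"ax": 0,"ay": 0,"az": 0,"grip": 87},
])

```text
time: 2.8
ee_pos: [0.6082, 0.1401, 0.2542]
eef_rot: [[-0.993, -0.121, 0.009], [-0.121, 0.993, 0.005], [-0.009, 0.004, -1.0]]
force: [-0.2, 0.6, 0.8]
finger_gap: 0.999
```

Near the wash pot. I check the bar with the wrist camera before going down.

```bash
python3 - <<'E'
from h import *
s=env.read_state(); p=env.get_image("wrist"); W=cloud(p,wristT(s,p)); q=env.get_image("top"); w2=cloud(q)
for w in (W,w2):
    m=near(w,(.628,.122),.07)&(w[...,2]>.175)&(w[...,2]<.21); pt=w[m]
    print(m.sum(), rect(pt[:,:2]) if m.sum()>5 else "", np.nanpercentile(pt[:,2],95) if m.sum() else "")
cv2.imwrite("pics/b.png",cv2.resize(np.hstack([p["color"],q["color"]])[:,:,::-1],(800,300)))
E
```

```text
1854 (array([627.05102539, 122.41741943]), (87.53265380859375, 14.129046440124512), 6.567458629608154) 0.20043573696546843
13 (array([599.92547607, 112.27377319]), (26.150489807128906, 3.3864662647247314), -4.2958221435546875) 0.2009563981459112
```

View pics/b.png

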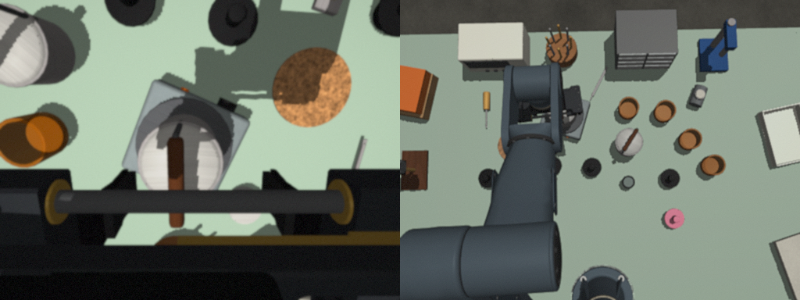

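>>> servo_tool([
  {"x": 19,"y": -18,"z": 0,"ax": -0.005,"ay": 0.009,"az": 0,"grip": 87},
  {"x": 0,"y": 0,"z": -20,"ax": 0,"ay": 0,"az": 0,"grip": 60},
  {"x": 0,"y": 0,"z": -20,"ax": 0,"ay": 0,"az": 0,"grip": 60},
  {"x": 0,"y": 0,"z": -18,"ax": 0,"ay": 0,"az": 0,"grip": 60},
  {"x": 0,"y": 0,"z": -5,"ax": 0,"ay": 0,"az": 0,"grip": 60},
])

```text
time: 3.32
ee_pos: [0.6185, 0.1317, 0.1913]
eef_rot: [[-0.992, -0.128, -0.007], [-0.128, 0.992, 0.005], [0.006, 0.006, -1.0]]
force: [-0.9, -0.3, -0.0]
finger_gap: 0.778
```

>>> servo_tool([
  {"x": 9,"y": -9,"z": -1,"ax": 0,"ay": 0,"az": 0,"grip": 60},
  {"x": 0,"y": 0,"z": 0,"ax": 0,"ay": 0,"az": 0,"grip": 60},
  {"x": 0,"y": 0,"z": 0,"ax": 0,"ay": 0,"az": 0,"grip": 60},
])

```text
time: 3.57
ee_pos: [0.6253, 0.1253, 0.1898]
eef_rot: [[-0.991, -0.133, -0.011], [-0.133, 0.991, 0.006], [0.01, 0.007, -1.0]]
force: [-0.5, -0.2, -1.2]
finger_gap: 0.698
```

>>> servo_tool([
  {"x": 2.5,"y": -3.5,"z": 0,"ax": -0.007,"ay": -0.012,"az": -0.018,"grip": 60},
  {"x": 0,"y": 0,"z": 0,"ax": 0,"ay": 0,"az": 0,"grip": 0},
  {"x": 0,"y": 0,"z": 0,"ax": 0,"ay": 0,"az": 0,"grip": 0},
  {"x": 0,"y": 0,"z": 0,"ax": 0,"ay": 0,"az": 0,"grip": 0},
  {"x": 0,"y": 0,"z": 0,"ax": 0,"ay": 0,"az": 0,"grip": 0},
])

```text
time: 3.98
ee_pos: [0.63, 0.1221, 0.1941]
eef_rot: [[-0.994, -0.113, 0.01], [-0.113, 0.994, -0.002], [-0.009, -0.003, -1.0]]
force: [-0.0, -0.7, -0.3]
finger_gap: 0.471
```

>>> servo_tool([
  {"x": 0,"y": 0,"z": 0,"ax": 0,"ay": 0,"az": 0,"grip": 0},
  {"x": 0,"y": 0,"z": 0,"ax": 0,"ay": 0,"az": 0,"grip": 0},
  {"x": 0,"y": 0,"z": 0,"ax": 0,"ay": 0,"az": 0,"grip": 0},
  {"x": 0,"y": 0,"z": 0,"ax": 0,"ay": 0,"az": 0,"grip": 0},
])

```text
time: 4.32
ee_pos: [0.6301, 0.1221, 0.1949]
eef_rot: [[-0.994, -0.113, 0.011], [-0.113, 0.994, -0.001], [-0.01, -0.003, -1.0]]
force: [0.7, 0.5, 1.4]
finger_gap: 0.165
```

>>> servo_tool([
  {"x": 0,"y": 0,"z": 0,"ax": 0,"ay": 0,"az": 0,"grip": 0},
  {"x": 0,"y": 0,"z": 8,"ax": 0,"ay": 0,"az": 0,"grip": 0},
  {"x": 0,"y": 0,"z": 12,"ax": 0,"ay": 0,"az": 0,"grip": 0},
  {"x": 0,"y": 0,"z": 15,"ax": 0,"ay": 0,"az": 0,"grip": 0},
  {"x": 0,"y": 0,"z": 12,"ax": 0,"ay": 0,"az": 0,"grip": 0},
])

```text
time: 4.73
ee_pos: [0.6246, 0.1219, 0.2369]
eef_rot: [[-0.994, -0.113, -0.007], [-0.113, 0.994, -0.002], [0.007, -0.001, -1.0]]
force: [-0.0, 1.0, -3.8]
finger_gap: 0.158
```

>>> servo_tool([
  {"x": -8,"y": 16,"z": 3,"ax": 0,"ay": 0,"az": 0,"grip": 0},
  {"x": -15,"y": 30,"z": 0,"ax": 0,"ay": 0,"az": 0,"grip": 0},
  {"x": -15,"y": 30,"z": 0,"ax": 0,"ay": 0,"az": 0,"grip": 0},
  {"x": -15,"y": 30,"z": 0,"ax": 0,"ay": 0,"az": 0,"grip": 0},
  {"x": -15,"y": 30,"z": 0,"ax": 0,"ay": 0,"az": 0,"grip": 0},
])

```text
time: 5.15
ee_pos: [0.5588, 0.2533, 0.2419]
eef_rot: [[-0.995, -0.101, -0.003], [-0.101, 0.995, -0.007], [0.003, -0.007, -1.0]]
force: [1.1, 1.1, -5.0]
finger_gap: 0.157
```

>>> servo_tool([
  {"x": -12,"y": 25,"z": -5,"ax": 0,"ay": 0,"az": 0,"grip": 0},
  {"x": -6,"y": 12,"z": -10,"ax": 0,"ay": 0,"az": 0,"grip": 0},
  {"x": 0,"y": 0,"z": -15,"ax": 0,"ay": 0,"az": 0,"grip": 0},
  {"x": 0,"y": 0,"z": -15,"ax": 0,"ay": 0,"az": 0,"grip": 0},
  {"x": 0,"y": 0,"z": 0,"ax": 0,"ay": 0,"az": 0,"grip": 0},
])

```text
time: 5.57
ee_pos: [0.5313, 0.2998, 0.1951]
eef_rot: [[-0.994, -0.111, -0.011], [-0.111, 0.994, -0.005], [0.012, -0.004, -1.0]]
force: [-1.6, -0.7, -4.7]
finger_gap: 0.154
```

```bash
python3 - <<'E'
from h import *
s=env.read_state(); p=env.get_image("wrist"); W=cloud(p,wristT(s,p)); t=s["ee_pos"]
print(t)
m=near(W,t[:2],.07)&(abs(W[...,2]-t[2])<.02)
print("bar",m.sum(),rect(W[m][:,:2]))
q=env.get_image("scene");w2=cloud(q)
for nm,w in(("scene",w2),("wrist",W)):
  m=near(w,(.531,.305),.068)&(w[...,2]>.003)&(w[...,2]<.010); print("mat",nm,m.sum(),circ(cv2.convexHull((w[m][:,:2]*1000).astype(np.float32))[:,0]/1e3,.06)*1000)
m=near(w2,t[:2],.07)&(abs(w2[...,2]-t[2])<.02)
print("bar sc",m.sum(),rect(w2[m][:,:2]))
cv2.imwrite("pics/c.png",cv2.resize(np.hstack([p["color"],q["color"]])[:,:,::-1],(800,300)))
E
```

```text
[0.53126306 0.29979823 0.19505371]
bar 4229 (array([522.73901367, 298.92007446]), (74.75927734375, 32.3161506652832), -7.558235168457031)
mat scene 677 [532.37004223 304.84206374]
mat wrist 1672 [531.62456043 306.40178566]
bar sc 259 (array([533.62591553, 295.81445312]), (90.2508544921875, 35.08115768432617), 25.446266174316406)
```

View pics/c.png

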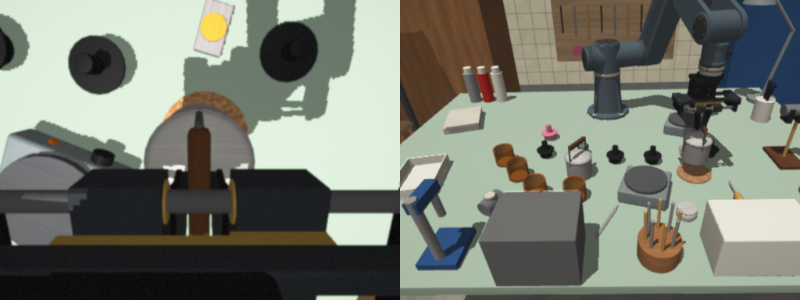

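The pot hangs upright just above the mat. I lower it.

>>> servo_tool([
  {"x": 4,"y": 5,"z": -15,"ax": 0,"ay": -0.011,"az": 0,"grip": 0},
  {"x": 0,"y": 0,"z": -15,"ax": 0,"ay": 0,"az": 0,"grip": 0},
  {"x": 0,"y": 0,"z": -12,"ax": 0,"ay": 0,"az": 0,"grip": 0},
  {"x": 0,"y": 0,"z": -5,"ax": 0,"ay": 0,"az": 0,"grip": 0},
  {"x": 0,"y": 0,"z": 0,"ax": 0,"ay": 0,"az": 0,"grip": 0},
])

```text
time: 6.08
ee_pos: [0.5432, 0.3041, 0.1552]
eef_rot: [[-0.994, -0.106, 0.016], [-0.106, 0.994, -0.001], [-0.016, -0.003, -1.0]]
force: [0.2, 0.3, -3.3]
finger_gap: 0.156
```

>>> servo_tool([
  {"x": -9,"y": 0,"z": -4,"ax": 0,"ay": 0.014,"az": 0,"grip": 0},
  {"x": 0,"y": 0,"z": -4,"ax": 0,"ay": 0,"az": 0,"grip": 0},
  {"x": 0,"y": 0,"z": 0,"ax": 0,"ay": 0,"az": 0,"grip": 0},
  {"x": 0,"y": 0,"z": 0,"ax": 0,"ay": 0,"az": 0,"grip": 0},
])

```text
time: 6.42
ee_pos: [0.5354, 0.3037, 0.1497]
eef_rot: [[-0.994, -0.105, 0.005], [-0.105, 0.994, 0.0], [-0.005, -0.0, -1.0]]
force: [0.1, 0.5, -3.4]
finger_gap: 0.158
```

>>> servo_tool([
  {"x": -1,"y": 1,"z": -6,"ax": 0,"ay": 0.004,"az": 0,"grip": 0},
  {"x": 0,"y": 0,"z": -3,"ax": 0,"ay": 0,"az": 0,"grip": 0},
  {"x": 0,"y": 0,"z": -2,"ax": 0,"ay": 0,"az": 0,"grip": 0},
  {"x": 0,"y": 0,"z": 0,"ax": 0,"ay": 0,"az": 0,"grip": 0},
])

```text
time: 6.75
ee_pos: [0.5353, 0.3052, 0.1391]
eef_rot: [[-0.994, -0.105, 0.004], [-0.105, 0.994, 0.001], [-0.004, 0.001, -1.0]]
force: [0.4, -0.6, -4.1]
finger_gap: 0.154
```

>>> servo_tool([
  {"x": 0,"y": 0,"z": -2,"ax": 0,"ay": 0.004,"az": 0,"grip": 0},
  {"x": 0,"y": 0,"z": -1,"ax": 0,"ay": 0,"az": 0,"grip": 0},
  {"x": 0,"y": 0,"z": 0,"ax": 0,"ay": 0,"az": 0,"grip": 0},
])

```text
time: 7.0
ee_pos: [0.5357, 0.3059, 0.1386]
eef_rot: [[-0.994, -0.105, 0.001], [-0.105, 0.994, 0.002], [-0.001, 0.002, -1.0]]
force: [0.1, -0.9, -4.0]
finger_gap: 0.159
```

>>> servo_tool([
  {"x": 0,"y": -1,"z": -2,"ax": 0,"ay": 0,"az": 0,"grip": 0},
  {"x": 0,"y": 0,"z": -2,"ax": 0,"ay": 0,"az": 0,"grip": 0},
  {"x": 0,"y": 0,"z": 0,"ax": 0,"ay": 0,"az": 0,"grip": 0},
])

```text
time: 7.25
ee_pos: [0.5361, 0.3066, 0.1387]
eef_rot: [[-0.994, -0.105, 0.003], [-0.105, 0.994, 0.006], [-0.004, 0.006, -1.0]]
force: [-0.1, -0.4, -3.9]
finger_gap: 0.155
```

>>> servo_tool([
  {"x": 0,"y": -1,"z": -4,"ax": -0.004,"ay": 0,"az": 0,"grip": 0},
  {"x": 0,"y": 0,"z": -3,"ax": 0,"ay": 0,"az": 0,"grip": 0},
  {"x": 0,"y": 0,"z": 0,"ax": 0,"ay": 0,"az": 0,"grip": 0},
])

```text
time: 7.5
ee_pos: [0.5365, 0.308, 0.1389]
eef_rot: [[-0.995, -0.105, 0.007], [-0.104, 0.995, 0.007], [-0.007, 0.006, -1.0]]
force: [-0.4, -0.4, -4.2]
finger_gap: 0.16
```

```bash
python3 - <<'E'
from h import *
s=env.read_state(); print(np.round(s["qpos"],4),np.round(s["ee_pos"],4),np.round(s["joint_torque"],2),s["wrist_torque"])
p=env.get_image("wrist"); q=env.get_image("scene")
cv2.imwrite("pics/d1.png",cv2.resize(p["color"][:,:,::-1],(800,600)))
cv2.imwrite("pics/d.png",cv2.resize(q["color"][130:290,260:470,::-1],(800,600),interpolation=cv2.INTER_CUBIC))
s=env.read_state(); print(np.round(s["qpos"],4),np.round(s["ee_pos"],4),s["force"])
E
```

```text
[ 0.3388  0.6398  1.5435  0.0049  0.9499 -1.3396] [0.5365 0.308  0.1389] [  0.17 -48.55 -15.36   0.09   0.16  -0.  ] [-0.08540473 -0.00020434 -0.00152859]
[ 0.3386  0.6411  1.5435  0.0052  0.9484 -1.3396] [0.5368 0.308  0.1381] [-1.93889236  3.42479576  6.04839953]
```

View pics/d.png

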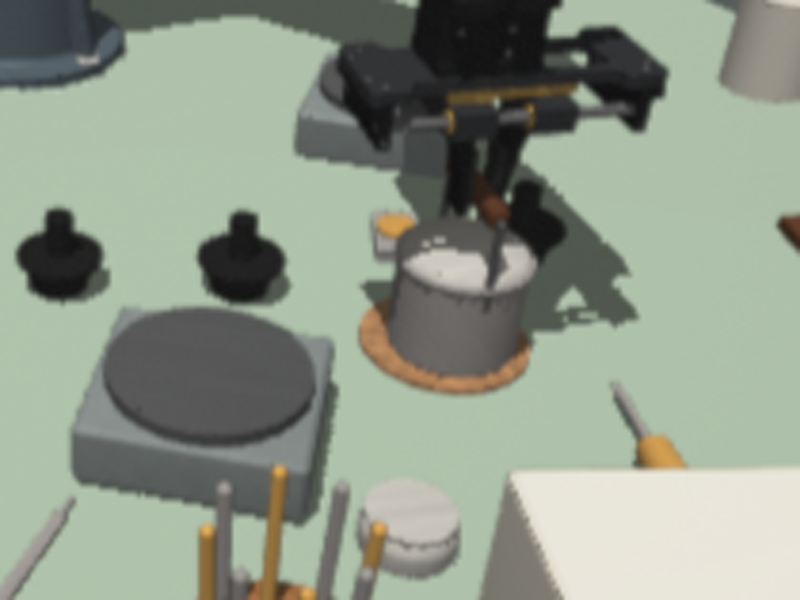

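View pics/d1.png

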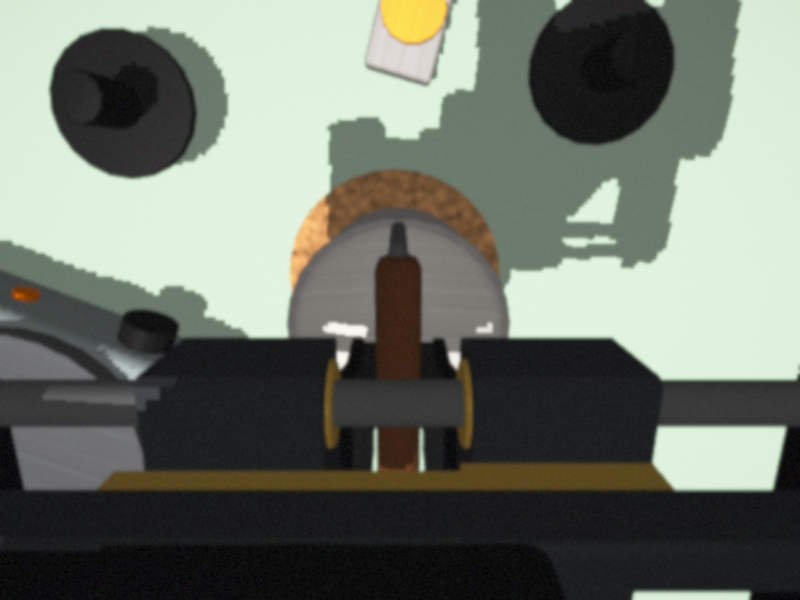

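```bash
cat >> h.py <<'E'
def potfit(w,c,z0,verbose=True):
    # cylinder wall fit r=.045 between z0+.01..z0+.075
    m=near(w,c,.06)&(w[...,2]>z0+.010)&(w[...,2]<z0+.075)
    if m.sum()<30: return None
    return circ(w[m][:,:2],.045)*1000, int(m.sum())
E
python3 - <<'E'
from h import *
q=env.get_image("scene"); w=cloud(q)
print("wall",potfit(w,(.534,.306),.005)); 
m=near(w,(.531,.305),.068)&(w[...,2]>.003)&(w[...,2]<.010); print("mat",circ(cv2.convexHull((w[m][:,:2]*1000).astype(np.float32))[:,0]/1e3,.06)*1000)
print("rinse wall",potfit(w,(.530,-.099),0))
print(env.read_state()["force"],env.read_state()["ee_pos"])
E
```

```text
wall (array([535.85679852, 307.86171308]), 676)
mat [532.10095765 304.54618512]
rinse wall (array([ 528.26565183, -100.32329094]), 546)
[-1.85281311  1.47047274  3.53304063] [0.53688469 0.30818287 0.13809207]
```

Offset is about 4 mm from the middle, so I nudge it.

>>> servo_tool([
  {"x": 0,"y": 0,"z": 7,"ax": 0,"ay": 0,"az": 0,"grip": 0},
  {"x": -3,"y": -4,"z": 0,"ax": -0.004,"ay": 0.005,"az": 0,"grip": 0},
  {"x": 0,"y": 0,"z": 0,"ax": 0,"ay": 0,"az": 0,"grip": 0},
  {"x": 0,"y": 0,"z": 0,"ax": 0,"ay": 0,"az": 0,"grip": 0},
])

```text
time: 7.98
ee_pos: [0.533, 0.3029, 0.1426]
eef_rot: [[-0.995, -0.103, -0.003], [-0.103, 0.995, 0.001], [0.002, 0.001, -1.0]]
force: [0.4, 0.5, -3.9]
finger_gap: 0.158
```

>>> servo_tool([
  {"x": 0,"y": 1.5,"z": -5,"ax": 0,"ay": 0,"az": 0,"grip": 0},
  {"x": 0,"y": 0,"z": -3,"ax": 0,"ay": 0,"az": 0,"grip": 0},
  {"x": 0,"y": 0,"z": -1,"ax": 0,"ay": 0,"az": 0,"grip": 30},
  {"x": 0,"y": 0,"z": 0,"ax": 0,"ay": 0,"az": 0,"grip": 50},
  {"x": 0,"y": 0,"z": 0,"ax": 0,"ay": 0,"az": 0,"grip": 60},
])

```text
time: 8.4
ee_pos: [0.5349, 0.3053, 0.1398]
eef_rot: [[-0.995, -0.103, 0.003], [-0.103, 0.995, 0.003], [-0.003, 0.003, -1.0]]
force: [0.2, -0.3, 0.2]
finger_gap: 0.301
```

>>> servo_tool([
  {"x": 0,"y": 0,"z": 0,"ax": 0,"ay": 0,"az": 0,"grip": 60},
  {"x": 0,"y": 0,"z": 10,"ax": 0,"ay": 0,"az": 0,"grip": 60},
  {"x": 0,"y": 0,"z": 30,"ax": 0,"ay": 0,"az": 0,"grip": 60},
  {"x": 0,"y": 0,"z": 38,"ax": 0,"ay": 0,"az": 0,"grip": 60},
  {"x": 0,"y": 0,"z": 30,"ax": 0,"ay": 0,"az": 0,"grip": 60},
])

```text
time: 8.82
ee_pos: [0.5299, 0.3032, 0.2431]
eef_rot: [[-0.995, -0.102, -0.016], [-0.102, 0.995, -0.003], [0.016, -0.002, -1.0]]
force: [0.7, 0.8, -0.7]
finger_gap: 0.648
```

>>> servo_tool([
  {"x": 0,"y": -38,"z": 0,"ax": 0,"ay": -0.01,"az": -0.115,"grip": 70},
  {"x": 0,"y": -38,"z": 0,"ax": 0,"ay": 0,"az": -0.115,"grip": 70},
  {"x": 0,"y": -38,"z": 0,"ax": 0,"ay": 0,"az": -0.115,"grip": 70},
  {"x": 0,"y": -38,"z": 0,"ax": 0,"ay": 0,"az": -0.115,"grip": 70},
  {"x": 0,"y": -38,"z": 0,"ax": 0,"ay": 0,"az": -0.115,"grip": 70},
])

```text
time: 9.23
ee_pos: [0.5354, 0.117, 0.2561]
eef_rot: [[-0.885, 0.465, 0.022], [0.465, 0.886, -0.0], [-0.02, 0.01, -1.0]]
force: [1.1, -0.6, -0.1]
finger_gap: 0.798
```

>>> servo_tool([
  {"x": 0,"y": -38,"z": 0,"ax": 0,"ay": 0,"az": -0.09,"grip": 70},
  {"x": 0,"y": -38,"z": 0,"ax": 0,"ay": 0,"az": 0,"grip": 70},
  {"x": 0,"y": -38,"z": -8,"ax": 0,"ay": 0,"az": 0,"grip": 70},
  {"x": 0,"y": -38,"z": -8,"ax": 0,"ay": 0,"az": 0,"grip": 70},
  {"x": 0,"y": -20,"z": -8,"ax": 0,"ay": 0,"az": 0,"grip": 70},
])

```text
time: 9.65
ee_pos: [0.5368, -0.0662, 0.2371]
eef_rot: [[-0.834, 0.551, 0.033], [0.551, 0.835, -0.006], [-0.031, 0.013, -0.999]]
force: [0.3, 0.4, 0.4]
finger_gap: 0.801
```

```bash
cat > look.py <<'E'
from h import *
import sys
def bar(c,z0):
    s=env.read_state(); t=s["ee_pos"]; R=np.array(s["eef_rot"])
    print("tcp",np.round(np.array(t)*1000,1),"jaw deg",np.degrees(np.arctan2(R[1,1],R[0,1])))
    p=env.get_image("wrist"); W=cloud(p,wristT(s,p))
    m=near(W,c,.07)&(W[...,2]>z0+.113)&(W[...,2]<z0+.145)
    print("wrist bar",m.sum(),rect(W[m][:,:2]) if m.sum()>10 else "", np.round(np.nanpercentile(W[m][:,2],[5,95])*1000,1) if m.sum() else "")
    q=env.get_image("scene"); w=cloud(q); 
    m=near(w,c,.07)&(w[...,2]>z0+.120)&(w[...,2]<z0+.145)
    print("scene bar",m.sum(),rect(w[m][:,:2]) if m.sum()>10 else ""); print("wall",potfit(w,c,z0))
    return p,q
E
python3 - <<'E'
from look import *
p,q=bar((.530,-.099),0)
w=cloud(q); print("wash on mat",potfit(w,(.532,.305),.005))
m=near(w,(.532,.305),.07)&(w[...,2]>.125)&(w[...,2]<.15); print(rect(w[m][:,:2]))
m=near(w,(.633,.121),.08)&(w[...,2]>.0575)&(w[...,2]<.067); print("plate",circ(cv2.convexHull((w[m][:,:2]*1000).astype(np.float32))[:,0]/1e3,.068)*1000)
cv2.imwrite("pics/e.png",cv2.resize(np.hstack([p["color"],q["color"]])[:,:,::-1],(800,300)))
E
```

```text
tcp [536.8 -66.2 237.1] jaw deg 56.57877568833097
wrist bar 1715 (array([523.29614258, -95.8536377 ]), (79.91817474365234, 14.249321937561035), -33.265140533447266) [129.6 138.6]
scene bar 180 (array([ 533.04760742, -101.56515503]), (87.00074005126953, 16.04900550842285), -32.95556640625)
wall (array([ 528.12610327, -100.38821225]), 540)
wash on mat (array([531.04090469, 303.30245585]), 674)
(array([534.5927124 , 302.24578857]), (88.21502685546875, 13.636983871459961), 5.533383369445801)
plate [633.26643236 120.74026973]
```

View pics/e.png

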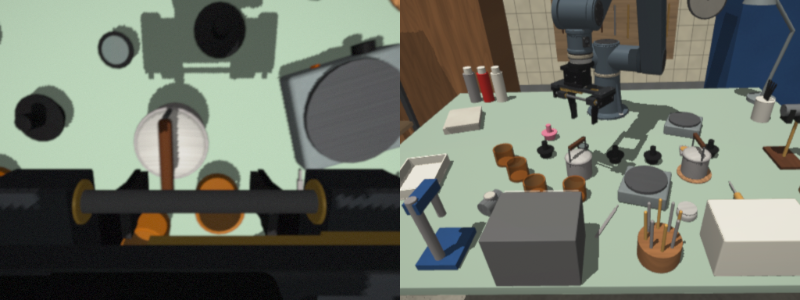

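>>> servo_tool([
  {"x": -4,"y": -30,"z": 0,"ax": 0.006,"ay": 0.035,"az": 0,"grip": 65},
  {"x": 0,"y": 0,"z": 0,"ax": 0,"ay": 0,"az": 0,"grip": 65},
  {"x": 0,"y": 0,"z": -20,"ax": 0,"ay": 0,"az": 0,"grip": 65},
  {"x": 0,"y": 0,"z": -20,"ax": 0,"ay": 0,"az": 0,"grip": 65},
  {"x": 0,"y": 0,"z": 0,"ax": 0,"ay": 0,"az": 0,"grip": 65},
])

```text
time: 10.17
ee_pos: [0.5337, -0.0952, 0.1982]
eef_rot: [[-0.832, 0.555, -0.001], [0.555, 0.832, 0.002], [0.002, 0.001, -1.0]]
force: [-0.7, -0.1, -0.8]
finger_gap: 0.749
```

```bash
python3 - <<'E'
from look import *
print(np.round(env.read_state()["eef_rot"],3)[:,2])
p,q=bar((.530,-.099),0)
E
```

```text
[-0.001  0.002 -1.   ]
tcp [533.7 -95.2 198.2] jaw deg 56.272442428932926
wrist bar 2079 (array([520.25646973, -93.83673859]), (72.74442291259766, 13.95927906036377), -33.41572952270508) [133.5 138.6]
scene bar 185 (array([ 532.45782471, -101.25227356]), (90.37972259521484, 14.884223937988281), -33.814483642578125)
wall (array([ 528.10305641, -100.40806424]), 544)
```

>>> servo_tool([
  {"x": -4,"y": -6,"z": 0,"ax": 0,"ay": 0,"az": 0,"grip": 60},
  {"x": 0,"y": 0,"z": -18,"ax": 0,"ay": 0,"az": 0,"grip": 60},
  {"x": 0,"y": 0,"z": -20,"ax": 0,"ay": 0,"az": 0,"grip": 60},
  {"x": 0,"y": 0,"z": -18,"ax": 0,"ay": 0,"az": 0,"grip": 60},
  {"x": 0,"y": 0,"z": 0,"ax": 0,"ay": 0,"az": 0,"grip": 60},
])

```text
time: 10.68
ee_pos: [0.5356, -0.102, 0.1512]
eef_rot: [[-0.835, 0.55, 0.018], [0.55, 0.835, -0.006], [-0.018, 0.005, -1.0]]
force: [-1.2, -0.1, -0.5]
finger_gap: 0.69
```

>>> servo_tool([
  {"x": -6,"y": 2,"z": -12,"ax": 0.005,"ay": 0.016,"az": 0,"grip": 60},
  {"x": 0,"y": 0,"z": -10,"ax": 0,"ay": 0,"az": 0,"grip": 60},
  {"x": 0,"y": 0,"z": 0,"ax": 0,"ay": 0,"az": 0,"grip": 60},
])

```text
time: 10.93
ee_pos: [0.5308, -0.1004, 0.1311]
eef_rot: [[-0.835, 0.55, 0.006], [0.55, 0.835, -0.003], [-0.006, 0.001, -1.0]]
force: [0.3, -0.0, -0.4]
finger_gap: 0.69
```

>>> servo_tool([
  {"x": -1,"y": 0,"z": -3,"ax": 0,"ay": 0.005,"az": 0,"grip": 0},
  {"x": 0,"y": 0,"z": 0,"ax": 0,"ay": 0,"az": 0,"grip": 0},
  {"x": 0,"y": 0,"z": 0,"ax": 0,"ay": 0,"az": 0,"grip": 0},
  {"x": 0,"y": 0,"z": 0,"ax": 0,"ay": 0,"az": 0,"grip": 0},
  {"x": 0,"y": 0,"z": 0,"ax": 0,"ay": 0,"az": 0,"grip": 0},
])

```text
time: 11.35
ee_pos: [0.531, -0.1008, 0.1295]
eef_rot: [[-0.836, 0.549, 0.003], [0.549, 0.836, -0.004], [-0.005, -0.002, -1.0]]
force: [0.3, 1.0, -0.0]
finger_gap: 0.395
```

>>> servo_tool([
  {"x": 0,"y": 0,"z": 0,"ax": 0,"ay": 0,"az": 0,"grip": 0},
  {"x": 0,"y": 0,"z": 0,"ax": 0,"ay": 0,"az": 0,"grip": 0},
  {"x": 0,"y": 0,"z": 0,"ax": 0,"ay": 0,"az": 0,"grip": 0},
  {"x": 0,"y": 0,"z": 0,"ax": 0,"ay": 0,"az": 0,"grip": 0},
])

```text
time: 11.68
ee_pos: [0.5314, -0.1011, 0.1303]
eef_rot: [[-0.836, 0.549, 0.004], [0.549, 0.836, -0.005], [-0.006, -0.002, -1.0]]
force: [0.0, -0.7, -2.2]
finger_gap: 0.159
```

>>> servo_tool([
  {"x": 0,"y": 0,"z": 0,"ax": 0,"ay": 0,"az": 0,"grip": 0},
  {"x": 0,"y": 0,"z": 10,"ax": 0,"ay": 0,"az": 0,"grip": 0},
  {"x": 0,"y": 0,"z": 20,"ax": 0,"ay": 0,"az": 0,"grip": 0},
  {"x": 0,"y": 0,"z": 25,"ax": 0,"ay": 0,"az": 0,"grip": 0},
  {"x": 0,"y": 0,"z": 25,"ax": 0,"ay": 0,"az": 0,"grip": 0},
])

```text
time: 12.1
ee_pos: [0.5246, -0.0984, 0.2063]
eef_rot: [[-0.835, 0.55, -0.016], [0.55, 0.835, 0.004], [0.015, -0.005, -1.0]]
force: [0.6, -0.8, -4.2]
finger_gap: 0.159
```

>>> servo_tool([
  {"x": 0,"y": 0,"z": 25,"ax": 0,"ay": 0,"az": 0,"grip": 0},
  {"x": 5,"y": 11,"z": 15,"ax": 0,"ay": 0,"az": 0,"grip": 0},
  {"x": 12,"y": 26,"z": 0,"ax": 0,"ay": 0,"az": 0,"grip": 0},
  {"x": 14,"y": 31,"z": 0,"ax": 0,"ay": 0,"az": 0,"grip": 0},
  {"x": 14,"y": 31,"z": 0,"ax": 0,"ay": 0,"az": 0,"grip": 0},
])

```text
time: 12.52
ee_pos: [0.569, -0.0026, 0.2556]
eef_rot: [[-0.83, 0.558, -0.01], [0.558, 0.83, -0.001], [0.008, -0.007, -1.0]]
force: [1.6, -0.6, -4.4]
finger_gap: 0.156
```

>>> servo_tool([
  {"x": 14,"y": 31,"z": 0,"ax": 0,"ay": 0,"az": 0,"grip": 0},
  {"x": 14,"y": 31,"z": 0,"ax": 0,"ay": 0,"az": 0,"grip": 0},
  {"x": 13,"y": 29,"z": 0,"ax": 0,"ay": 0,"az": 0,"grip": 0},
  {"x": 6,"y": 13,"z": 0,"ax": 0,"ay": 0,"az": 0,"grip": 0},
  {"x": 0,"y": 0,"z": 0,"ax": 0,"ay": 0,"az": 0,"grip": 0},
])

```text
time: 12.93
ee_pos: [0.6161, 0.1133, 0.2561]
eef_rot: [[-0.832, 0.554, -0.013], [0.554, 0.832, 0.003], [0.013, -0.005, -1.0]]
force: [0.7, -1.8, -3.6]
finger_gap: 0.161
```

>>> servo_tool([
  {"x": 18,"y": 7,"z": 0,"ax": 0,"ay": -0.01,"az": 0,"grip": 0},
  {"x": 0,"y": 0,"z": -12,"ax": 0,"ay": 0,"az": 0,"grip": 0},
  {"x": 0,"y": 0,"z": -15,"ax": 0,"ay": 0,"az": 0,"grip": 0},
  {"x": 0,"y": 0,"z": -12,"ax": 0,"ay": 0,"az": 0,"grip": 0},
  {"x": 0,"y": 0,"z": 0,"ax": 0,"ay": 0,"az": 0,"grip": 0},
])

```text
time: 13.35
ee_pos: [0.6306, 0.1183, 0.2143]
eef_rot: [[-0.834, 0.552, -0.01], [0.552, 0.834, -0.001], [0.008, -0.006, -1.0]]
force: [-1.1, 0.3, -3.8]
finger_gap: 0.154
```

>>> servo_tool([
  {"x": 4,"y": 2,"z": -10,"ax": 0,"ay": -0.01,"az": 0,"grip": 0},
  {"x": 0,"y": 0,"z": -7,"ax": 0,"ay": 0,"az": 0,"grip": 0},
  {"x": 0,"y": 0,"z": 0,"ax": 0,"ay": 0,"az": 0,"grip": 0},
])

```text
time: 13.6
ee_pos: [0.6322, 0.1173, 0.1958]
eef_rot: [[-0.832, 0.554, -0.006], [0.554, 0.832, -0.002], [0.003, -0.005, -1.0]]
force: [-1.0, -0.1, -3.8]
finger_gap: 0.157
```

```bash
python3 - <<'E'
from h import *
s=env.read_state();print(np.round(s["ee_pos"],4),s["force"])
q=env.get_image("scene"); w=cloud(q)
print("wall",potfit(w,(.633,.121),.066))
m=near(w,(.633,.121),.08)&(w[...,2]>.0575)&(w[...,2]<.067); print("plate",circ(cv2.convexHull((w[m][:,:2]*1000).astype(np.float32))[:,0]/1e3,.068)*1000)
E
```

```text
[0.6322 0.1173 0.1958] [-0.97563136 -0.09355219 -3.79930342]
wall (array([628.07744251, 118.43441032]), 790)
plate [632.71652105 120.98174034]
```

>>> servo_tool([
  {"x": 4,"y": 3.5,"z": 0,"ax": 0,"ay": -0.004,"az": 0,"grip": 0},
  {"x": 0,"y": 0,"z": 0,"ax": 0,"ay": 0,"az": 0,"grip": 0},
  {"x": 0,"y": 0,"z": -4,"ax": 0,"ay": 0,"az": 0,"grip": 0},
  {"x": 0,"y": 0,"z": -2,"ax": 0,"ay": 0,"az": 0,"grip": 0},
])

```text
time: 13.98
ee_pos: [0.638, 0.1203, 0.1928]
eef_rot: [[-0.832, 0.555, 0.003], [0.555, 0.832, -0.002], [-0.004, -0.0, -1.0]]
force: [0.0, 0.1, -3.8]
finger_gap: 0.153
```

```bash
python3 - <<'E'
from h import *
q=env.get_image("scene"); w=cloud(q);s=env.read_state();print(np.round(s["ee_pos"],4),s["force"])
print("wall",potfit(w,(.633,.121),.066))
E
```

```text
[0.638  0.1203 0.1926] [ 0.35853032  0.28628521 -3.41939944]
wall (array([634.76186263, 121.35607767]), 897)
```

>>> servo_tool([
  {"x": -3.5,"y": 0,"z": 0,"ax": 0,"ay": 0,"az": 0,"grip": 0},
  {"x": 0,"y": 0,"z": -1,"ax": 0,"ay": 0,"az": 0,"grip": 0},
  {"x": 0,"y": 0,"z": -2,"ax": 0,"ay": 0,"az": 0,"grip": 0},
])

```text
time: 14.28
ee_pos: [0.6339, 0.1204, 0.1923]
eef_rot: [[-0.832, 0.555, 0.003], [0.555, 0.832, -0.003], [-0.004, -0.001, -1.0]]
force: [-4.8, -0.2, 10.9]
finger_gap: 0.155
```

```bash
python3 - <<'E'
from h import *
q=env.get_image("scene"); w=cloud(q);s=env.read_state();print(np.round(s["ee_pos"],4),s["force"])
print("wall",potfit(w,(.633,.121),.066))
E
```

```text
[0.6339 0.1204 0.1924] [-2.17081032 -0.172958    5.16143499]
wall (array([630.41849551, 121.36068509]), 897)
```

In contact and centred at about (632.3, 121.5), against the plate centre (633, 121). I release it.

>>> servo_tool([
  {"x": 0,"y": 0,"z": 0,"ax": 0,"ay": 0,"az": 0,"grip": 30},
  {"x": 0,"y": 0,"z": 0,"ax": 0,"ay": 0,"az": 0,"grip": 50},
  {"x": 0,"y": 0,"z": 0,"ax": 0,"ay": 0,"az": 0,"grip": 60},
  {"x": 0,"y": 0,"z": 0,"ax": 0,"ay": 0,"az": 0,"grip": 60},
  {"x": 0,"y": 0,"z": 0,"ax": 0,"ay": 0,"az": 0,"grip": 60},
])

```text
time: 14.75
ee_pos: [0.6367, 0.1206, 0.1961]
eef_rot: [[-0.832, 0.554, 0.013], [0.554, 0.832, -0.003], [-0.012, 0.005, -1.0]]
force: [1.1, 0.1, 0.2]
finger_gap: 0.446
```

>>> servo_tool([
  {"x": 0,"y": 0,"z": 10,"ax": 0,"ay": 0,"az": 0,"grip": 60},
  {"x": 0,"y": 0,"z": 25,"ax": 0,"ay": 0,"az": 0,"grip": 60},
  {"x": -10,"y": 0,"z": 35,"ax": 0,"ay": 0,"az": 0,"grip": 60},
  {"x": -30,"y": -10,"z": 0,"ax": 0,"ay": 0,"az": 0,"grip": 60},
  {"x": -35,"y": -15,"z": 0,"ax": 0,"ay": 0,"az": 0,"grip": 60},
])

```text
time: 15.17
ee_pos: [0.5668, 0.0963, 0.269]
eef_rot: [[-0.833, 0.553, 0.02], [0.553, 0.833, -0.002], [-0.018, 0.01, -1.0]]
force: [-0.3, -0.5, 1.0]
finger_gap: 0.677
```

```bash
cat > stop.py <<'E'
from h import *
def kn(w,c,z0=0,r=.03,R=.03):
    m=near(w,c,R)&(w[...,2]>z0+.055)&(w[...,2]<z0+.075)
    pt=w[m]; 
    return (np.round((pt[:,:2].min(0)+pt[:,:2].max(0))*500,1),np.round(np.median(pt[:,:2],0)*1000,1),len(pt)) if len(pt)>5 else None
S={"A":(.405,-.242),"B":(.457,.167),"C":(.4495,.029),"D":(.417,.391)}
J={"J1":(.641,-.230),"J2":(.5395,-.3145),"J3":(.448,-.390),"J4":(.654,-.103)}
def jar(w,c):
    m=near(w,c,.05)&(w[...,2]>.058)&(w[...,2]<.071)
    return (np.round(circ(w[m][:,:2])*1000,1),m.sum()) if m.sum()>8 else None
E
python3 - <<'E'
from stop import *
q=env.get_image("scene"); w=cloud(q); t=env.get_image("top"); w2=cloud(t)
print("rinse",potfit(w,(.633,.121),.066),"wash",potfit(w,(.532,.305),.005))
for k,c in S.items(): print(k,kn(w,c,R=.06),kn(w2,c,R=.06))
for k,c in J.items(): print(k,jar(w,c),jar(w2,c))
cv2.imwrite("pics/f.png",cv2.resize(np.hstack([t["color"],q["color"]])[:,:,::-1],(800,300)))
E
```

```text
rinse (array([630.47297484, 121.41967208]), 905) wash (array([531.00850916, 303.42540828]), 677)
A (array([ 406.7, -243.2]), array([ 409.5, -242.5]), 42) (array([ 404.7, -242.5]), array([ 405.9, -242.3]), 57)
B (array([455. , 166.3]), array([459.7, 163.9]), 25) None
C (array([450.3,  27.8]), array([453.3,  27.6]), 42) (array([449. ,  27.9]), array([447.7,  29.1]), 52)
D (array([417.3, 391. ]), array([421.2, 389.3]), 43) (array([418.2, 390.8]), array([416.8, 389.4]), 61)
J1 (array([ 641.2, -230.4,   32.8]), np.int64(223)) (array([ 640.3, -229.8,   32.9]), np.int64(190))
J2 (array([ 539.9, -314.8,   33. ]), np.int64(182)) (array([ 539.2, -314.4,   32.8]), np.int64(192))
J3 (array([ 448.3, -390.5,   32.7]), np.int64(151)) (array([ 447.8, -389.9,   32.8]), np.int64(203))
J4 (array([ 654.8, -103.4,   32.7]), np.int64(213)) (array([ 653.5, -102.7,   32.8]), np.int64(185))
```

View pics/f.png

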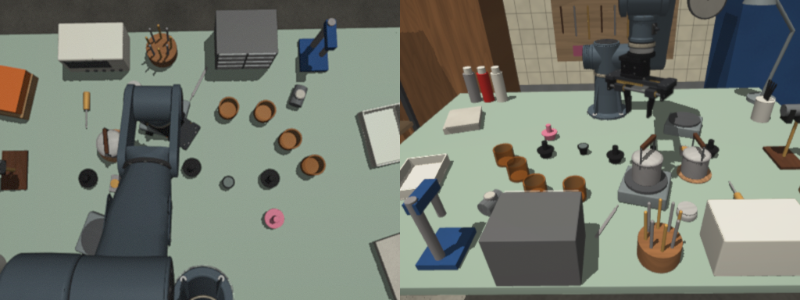

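Both pots are placed and the stoppers and jars have not moved. Next is stopper C at (449.5, 28.5), which goes to J4.

>>> servo_tool([
  {"x": -26,"y": -15,"z": -10,"ax": 0,"ay": 0.02,"az": 0,"grip": 55},
  {"x": -26,"y": -15,"z": -20,"ax": 0,"ay": 0,"az": 0,"grip": 55},
  {"x": -26,"y": -15,"z": -25,"ax": 0,"ay": 0,"az": 0,"grip": 55},
  {"x": -22,"y": -13,"z": -25,"ax": 0,"ay": 0,"az": 0,"grip": 55},
  {"x": -10,"y": -6,"z": -25,"ax": 0,"ay": 0,"az": 0,"grip": 55},
])

```text
time: 15.68
ee_pos: [0.4576, 0.0299, 0.1711]
eef_rot: [[-0.833, 0.552, 0.022], [0.552, 0.834, -0.005], [-0.021, 0.008, -1.0]]
force: [-0.4, 1.2, -0.4]
finger_gap: 0.635
```

```bash
cat >> stop.py <<'E'
def wl(c,z0=0,R=.045,save=None):
    s=env.read_state(); p=env.get_image("wrist"); W=cloud(p,wristT(s,p)); e=np.array(s["ee_pos"])*1000
    m=near(W,c,R)&(W[...,2]>z0+.024)&(W[...,2]<z0+.038); f=W[m][:,:2]
    k=kn(W,c,z0,R=R); print("tcp",np.round(e,1),"tilt",np.round(np.array(s["eef_rot"])[:,2],3),"knob",k,"flange",np.round(circ(cv2.convexHull((f*1000).astype(np.float32))[:,0]/1e3,.034)*1000,1) if len(f)>30 else None)
    if save: cv2.imwrite(save,p["color"][:,:,::-1])
    return W
E
python3 -c "
from stop import *
wl((.4495,.0285),save='pics/g.png')"
```

```text
tcp [457.6  29.9 171.1] tilt [ 0.022 -0.005 -1.   ] knob (array([446.8,  29.5]), array([445.9,  30.2]), 588) flange [447.   29.3]
```

View pics/g.png

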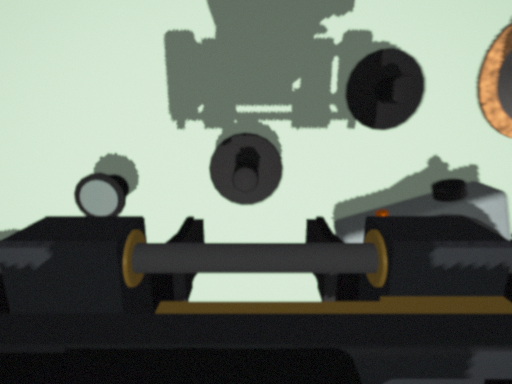

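>>> servo_tool([
  {"x": -9,"y": -1,"z": -10,"ax": 0,"ay": 0.022,"az": 0,"grip": 55},
  {"x": 0,"y": 0,"z": -22,"ax": 0,"ay": 0.004,"az": 0,"grip": 55},
  {"x": 0,"y": 0,"z": -22,"ax": 0,"ay": 0.004,"az": 0,"grip": 55},
  {"x": 0,"y": 0,"z": -15,"ax": 0,"ay": 0,"az": 0,"grip": 55},
  {"x": 0,"y": 0,"z": 0,"ax": 0,"ay": 0,"az": 0,"grip": 55},
])

```text
time: 16.15
ee_pos: [0.4517, 0.0278, 0.0982]
eef_rot: [[-0.831, 0.556, -0.011], [0.556, 0.831, -0.004], [0.007, -0.009, -1.0]]
force: [-0.2, -0.1, 0.4]
finger_gap: 0.632
```

>>> servo_tool([
  {"x": -3,"y": 1,"z": -15,"ax": 0,"ay": -0.005,"az": 0,"grip": 55},
  {"x": 0,"y": 0,"z": -18,"ax": 0,"ay": 0,"az": 0,"grip": 55},
  {"x": 0,"y": 0,"z": -10,"ax": 0,"ay": 0,"az": 0,"grip": 55},
  {"x": 0,"y": 0,"z": 0,"ax": 0,"ay": 0,"az": 0,"grip": 55},
])

```text
time: 16.48
ee_pos: [0.4578, 0.0285, 0.0569]
eef_rot: [[-0.831, 0.556, 0.006], [0.556, 0.831, -0.006], [-0.008, -0.001, -1.0]]
force: [-0.5, 0.4, 0.9]
finger_gap: 0.633
```

>>> servo_tool([
  {"x": -10,"y": 0.5,"z": -4,"ax": 0,"ay": 0.006,"az": 0,"grip": 55},
  {"x": 0,"y": 0,"z": 0,"ax": 0,"ay": 0,"az": 0,"grip": 55},
  {"x": 0,"y": 0,"z": 0,"ax": 0,"ay": 0,"az": 0,"grip": 55},
])

```text
time: 16.73
ee_pos: [0.45, 0.0289, 0.0545]
eef_rot: [[-0.831, 0.556, 0.004], [0.556, 0.831, -0.006], [-0.007, -0.003, -1.0]]
force: [1.1, -0.4, -0.1]
finger_gap: 0.635
```

>>> servo_tool([
  {"x": -2,"y": 0,"z": -2,"ax": 0,"ay": 0.006,"az": 0,"grip": 15},
  {"x": 0,"y": 0,"z": 0,"ax": 0,"ay": 0,"az": 0,"grip": 10},
  {"x": 0,"y": 0,"z": 0,"ax": 0,"ay": 0,"az": 0,"grip": 10},
  {"x": 0,"y": 0,"z": 0,"ax": 0,"ay": 0,"az": 0,"grip": 10},
  {"x": 0,"y": 0,"z": 0,"ax": 0,"ay": 0,"az": 0,"grip": 10},
], squeeze=25)

```text
time: 17.15
ee_pos: [0.4488, 0.0288, 0.0546]
eef_rot: [[-0.831, 0.556, 0.001], [0.556, 0.831, -0.007], [-0.005, -0.005, -1.0]]
force: [0.8, -0.0, 0.2]
finger_gap: 0.339
```

>>> servo_tool([
  {"x": 0,"y": 0,"z": 0,"ax": 0,"ay": 0,"az": 0,"grip": 10},
  {"x": 0,"y": 0,"z": 0,"ax": 0,"ay": 0,"az": 0,"grip": 10},
  {"x": 0,"y": 0,"z": 0,"ax": 0,"ay": 0,"az": 0,"grip": 10},
])

```text
time: 17.4
ee_pos: [0.4489, 0.0287, 0.0547]
eef_rot: [[-0.831, 0.556, 0.001], [0.556, 0.831, -0.007], [-0.005, -0.005, -1.0]]
force: [-0.6, 0.6, -0.4]
finger_gap: 0.245
```

>>> servo_tool([
  {"x": 0,"y": 0,"z": 10,"ax": 0,"ay": 0,"az": 0,"grip": 10},
  {"x": 0,"y": 0,"z": 25,"ax": 0,"ay": 0,"az": 0,"grip": 10},
  {"x": 0,"y": 0,"z": 35,"ax": 0,"ay": 0,"az": 0,"grip": 10},
  {"x": 15,"y": -10,"z": 30,"ax": 0,"ay": 0,"az": 0,"grip": 10},
  {"x": 32,"y": -22,"z": 0,"ax": 0,"ay": 0,"az": 0,"grip": 10},
])

```text
time: 17.82
ee_pos: [0.4848, 0.0008, 0.1554]
eef_rot: [[-0.833, 0.553, -0.022], [0.553, 0.833, -0.002], [0.018, -0.014, -1.0]]
force: [2.2, 0.3, -0.5]
finger_gap: 0.244
```

>>> servo_tool([
  {"x": 33,"y": -22,"z": 0,"ax": 0,"ay": 0,"az": 0,"grip": 10},
  {"x": 33,"y": -22,"z": 0,"ax": 0,"ay": 0,"az": 0,"grip": 10},
  {"x": 33,"y": -22,"z": 0,"ax": 0,"ay": 0,"az": 0,"grip": 10},
  {"x": 33,"y": -22,"z": 0,"ax": 0,"ay": 0,"az": 0,"grip": 10},
  {"x": 20,"y": -12,"z": 0,"ax": 0,"ay": 0,"az": 0,"grip": 10},
])

```text
time: 18.23
ee_pos: [0.6425, -0.1039, 0.1592]
eef_rot: [[-0.834, 0.552, -0.017], [0.552, 0.834, -0.003], [0.012, -0.012, -1.0]]
force: [0.5, -0.3, -0.5]
finger_gap: 0.245
```

>>> servo_tool([
  {"x": 0,"y": 0,"z": 0,"ax": 0,"ay": 0,"az": 0,"grip": 10},
  {"x": 0,"y": 0,"z": 0,"ax": 0,"ay": 0,"az": 0,"grip": 10},
])

```text
time: 18.4
ee_pos: [0.6472, -0.1082, 0.1582]
eef_rot: [[-0.832, 0.554, -0.012], [0.555, 0.832, -0.005], [0.007, -0.011, -1.0]]
force: [-1.8, 0.9, -0.5]
finger_gap: 0.245
```

>>> servo_tool([
  {"x": 7,"y": 5,"z": 0,"ax": -0.005,"ay": -0.012,"az": 0,"grip": 10},
  {"x": 0,"y": 0,"z": -12,"ax": 0,"ay": 0,"az": 0,"grip": 10},
  {"x": 0,"y": 0,"z": -10,"ax": 0,"ay": 0,"az": 0,"grip": 10},
  {"x": 0,"y": 0,"z": 0,"ax": 0,"ay": 0,"az": 0,"grip": 10},
])

```text
time: 18.73
ee_pos: [0.6503, -0.0996, 0.1329]
eef_rot: [[-0.833, 0.554, -0.006], [0.554, 0.833, -0.008], [0.0, -0.01, -1.0]]
force: [-0.2, 0.6, -1.7]
finger_gap: 0.246
```

```bash
cat >> stop.py <<'E'
def held(jc,zg,save=None):
    s=env.read_state(); e=np.array(s["ee_pos"]); q=env.get_image("scene"); w=cloud(q)
    z0=e[2]-zg   # stopper origin height
    m=near(w,e[:2],.05)&(w[...,2]>z0+.022)&(w[...,2]<z0+.0345); f=w[m][:,:2]
    print("tcp",np.round(e*1000,1),"tilt",np.round(np.array(s["eef_rot"])[:,2],3),"F",np.round(s["force"],1),"org z",round(z0*1000,1))
    print("flange",m.sum(),np.round(circ(f,.034)*1000,1) if m.sum()>20 else None, np.round(circ(cv2.convexHull((f*1000).astype(np.float32))[:,0]/1e3,.034)*1000,1) if m.sum()>20 else None,"jar",jar(w,jc))
    if save:
        f=192/np.tan(np.radians(q["vfov"]/2)); T=np.linalg.inv(q["cam_to_world"]); c=T@np.r_[jc,.07,1]; u=int(q["cx"]+f*c[0]/c[2]); v=int(q["cy"]+f*c[1]/c[2])
        im=q["color"][max(0,v-45):v+45,max(0,u-60):u+60,::-1]; cv2.imwrite(save,cv2.resize(im,(im.shape[1]*5,im.shape[0]*5),interpolation=cv2.INTER_CUBIC))
E
python3 -c "
from stop import *
held(J['J4'],.0547,'pics/i.png')"
```

```text
tcp [650.3 -99.6 132.9] tilt [-0.006 -0.008 -1.   ] F [-0.2  0.6 -1.7] org z 78.2
flange 283 [639.6 -99.3] [649.6 -99.4] jar (array([ 654.5, -103.4,   32.8]), np.int64(149))
```

View pics/i.png

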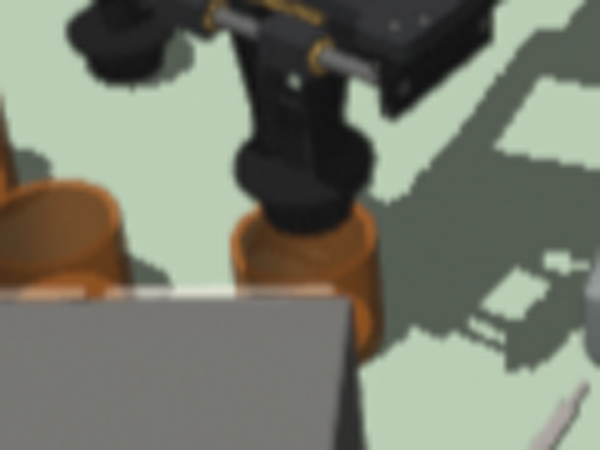

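>>> servo_tool([
  {"x": 4,"y": -4,"z": 0,"ax": 0.008,"ay": -0.005,"az": 0,"grip": 10},
  {"x": 0,"y": 0,"z": 0,"ax": 0,"ay": 0,"az": 0,"grip": 10},
  {"x": 0,"y": 0,"z": -6,"ax": 0,"ay": 0,"az": 0,"grip": 10},
  {"x": 0,"y": 0,"z": 0,"ax": 0,"ay": 0,"az": 0,"grip": 10},
])

```text
time: 19.12
ee_pos: [0.6534, -0.1025, 0.1268]
eef_rot: [[-0.834, 0.552, -0.002], [0.552, 0.834, 0.001], [0.002, 0.0, -1.0]]
force: [-0.7, 0.2, -1.3]
finger_gap: 0.245
```

```bash
python3 -c "
from stop import *
held(J['J4'],.0547)"
```

```text
tcp [ 653.4 -102.5  126.8] tilt [-0.002  0.001 -1.   ] F [-0.7  0.2 -1.3] org z 72.1
flange 284 [ 643.  -102.1] [ 652.6 -102.3] jar (array([ 654.4, -103.4,   32.8]), np.int64(140))
```

>>> servo_tool([
  {"x": 0.5,"y": -1,"z": -8,"ax": 0,"ay": 0,"az": 0,"grip": 10},
  {"x": 0,"y": 0,"z": -7,"ax": 0,"ay": 0,"az": 0,"grip": 10},
  {"x": 0,"y": 0,"z": 0,"ax": 0,"ay": 0,"az": 0,"grip": 10},
])

```text
time: 19.42
ee_pos: [0.655, -0.1041, 0.112]
eef_rot: [[-0.834, 0.552, 0.001], [0.552, 0.834, 0.0], [-0.001, 0.001, -1.0]]
force: [-1.2, 0.5, -1.6]
finger_gap: 0.244
```

>>> servo_tool([
  {"x": -0.5,"y": 1,"z": -7,"ax": 0,"ay": 0,"az": 0,"grip": 10},
  {"x": 0,"y": 0,"z": -6,"ax": 0,"ay": 0,"az": 0,"grip": 10},
  {"x": 0,"y": 0,"z": -2,"ax": 0,"ay": 0,"az": 0,"grip": 10},
])

```text
time: 19.67
ee_pos: [0.6545, -0.1031, 0.0954]
eef_rot: [[-0.834, 0.552, 0.001], [0.552, 0.834, 0.0], [-0.001, 0.001, -1.0]]
force: [-0.4, 0.6, -0.6]
finger_gap: 0.24
```

>>> servo_tool([
  {"x": 0,"y": 0,"z": -2,"ax": 0,"ay": 0,"az": 0,"grip": 10},
  {"x": 0,"y": 0,"z": -2,"ax": 0,"ay": 0,"az": 0,"grip": 10},
])

```text
time: 19.83
ee_pos: [0.6544, -0.1031, 0.0945]
eef_rot: [[-0.834, 0.552, 0.0], [0.552, 0.834, 0.0], [-0.0, 0.0, -1.0]]
force: [-4.7, 1.2, 15.8]
finger_gap: 0.244
```

Seated: a 15.8 N push at 94.5 mm, against 94.7 expected. I release and go up.

>>> servo_tool([
  {"x": 0,"y": 0,"z": 0,"ax": 0,"ay": 0,"az": 0,"grip": 40},
  {"x": 0,"y": 0,"z": 0,"ax": 0,"ay": 0,"az": 0,"grip": 55},
  {"x": 0,"y": 0,"z": 0,"ax": 0,"ay": 0,"az": 0,"grip": 55},
  {"x": 0,"y": 0,"z": 0,"ax": 0,"ay": 0,"az": 0,"grip": 55},
  {"x": 0,"y": 0,"z": 20,"ax": 0,"ay": 0,"az": 0,"grip": 55},
])

```text
time: 20.25
ee_pos: [0.6526, -0.1024, 0.1123]
eef_rot: [[-0.834, 0.552, -0.004], [0.552, 0.834, 0.002], [0.005, -0.001, -1.0]]
force: [-0.6, 0.4, -1.1]
finger_gap: 0.539
```

>>> servo_tool([
  {"x": 0,"y": 0,"z": 35,"ax": 0,"ay": 0,"az": 0,"grip": 55},
  {"x": -15,"y": -10,"z": 30,"ax": 0,"ay": 0,"az": 0,"grip": 55},
  {"x": -36,"y": -20,"z": 0,"ax": 0,"ay": 0,"az": 0,"grip": 55},
  {"x": -36,"y": -20,"z": 0,"ax": 0,"ay": 0,"az": 0,"grip": 55},
  {"x": -36,"y": -20,"z": 0,"ax": 0,"ay": 0,"az": 0,"grip": 55},
])

```text
time: 20.67
ee_pos: [0.5362, -0.1718, 0.1816]
eef_rot: [[-0.839, 0.544, 0.011], [0.544, 0.839, -0.003], [-0.011, 0.003, -1.0]]
force: [0.3, -1.4, -0.5]
finger_gap: 0.629
```

>>> servo_tool([
  {"x": -36,"y": -20,"z": 0,"ax": 0,"ay": 0,"az": 0,"grip": 55},
  {"x": -36,"y": -20,"z": 0,"ax": 0,"ay": 0,"az": 0,"grip": 55},
  {"x": -20,"y": -14,"z": 0,"ax": 0,"ay": 0,"az": 0,"grip": 55},
  {"x": 0,"y": 0,"z": 0,"ax": 0,"ay": 0,"az": 0,"grip": 55},
])

```text
time: 21.0
ee_pos: [0.435, -0.2282, 0.1817]
eef_rot: [[-0.838, 0.545, 0.008], [0.545, 0.838, -0.003], [-0.008, 0.001, -1.0]]
force: [-0.2, -0.5, 0.3]
finger_gap: 0.636
```

```bash
python3 -c "
from stop import *
wl(S['A'])
q=env.get_image('scene');w=cloud(q)
c=J['J4'];m=near(w,c,.04)&(w[...,2]>.06);print('J4 z',np.round(np.nanpercentile(w[m][:,2],[5,50,99])*1000)); print(kn(w,c,.04))
for k in 'ABD': print(k,kn(w,S[k],R=.06))
cv2.imwrite('pics/j.png',cv2.resize(q['color'][130:290,100:310,::-1],(800,600),interpolation=cv2.INTER_CUBIC))
"
```

```text
tcp [ 435.  -228.2  181.7] tilt [ 0.008 -0.003 -1.   ] knob (array([ 403.3, -242.3]), array([ 403. , -241.4]), 553) flange [ 403.6 -242.6]
J4 z [ 63.  70. 106.]
(array([ 654.7, -103.2]), array([ 658.3, -102.6]), 64)
A (array([ 407.6, -243.6]), array([ 408.9, -242.5]), 43)
B (array([455.8, 166.4]), array([459.7, 163.7]), 25)
D (array([417.3, 391.2]), array([421., 390.]), 43)
```

View pics/j.png

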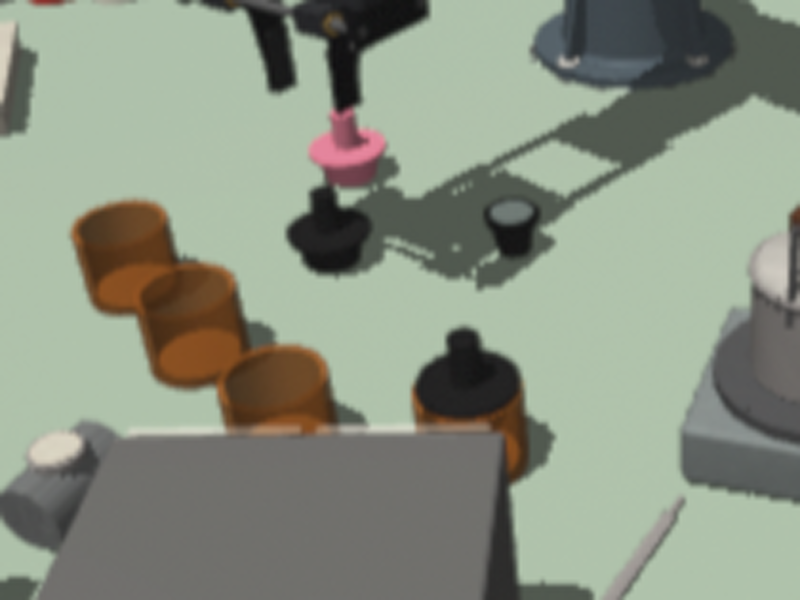

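J4 is closed with the knob top at 106 mm, so it is home. Next is stopper A at (404.5, -242.5).

>>> servo_tool([
  {"x": -28,"y": -13,"z": -5,"ax": 0,"ay": 0.01,"az": 0,"grip": 55},
  {"x": -4,"y": -2,"z": -20,"ax": 0,"ay": 0,"az": 0,"grip": 55},
  {"x": 0,"y": 0,"z": -25,"ax": 0,"ay": 0.004,"az": 0,"grip": 55},
  {"x": 0,"y": 0,"z": -20,"ax": 0,"ay": 0,"az": 0,"grip": 55},
  {"x": 0,"y": 0,"z": 0,"ax": 0,"ay": 0,"az": 0,"grip": 55},
])

```text
time: 21.52
ee_pos: [0.4145, -0.2441, 0.1117]
eef_rot: [[-0.842, 0.54, 0.009], [0.54, 0.842, -0.012], [-0.014, -0.006, -1.0]]
force: [-0.2, 0.2, 0.5]
finger_gap: 0.632
```

>>> servo_tool([
  {"x": -11,"y": 1.5,"z": -15,"ax": 0.01,"ay": 0.009,"az": 0,"grip": 55},
  {"x": 0,"y": 0,"z": -20,"ax": 0,"ay": 0,"az": 0,"grip": 55},
  {"x": -2,"y": 0,"z": -15,"ax": 0,"ay": 0,"az": 0,"grip": 55},
  {"x": -3,"y": 0,"z": -5,"ax": 0,"ay": 0,"az": 0,"grip": 55},
  {"x": 0,"y": 0,"z": 0,"ax": 0,"ay": 0,"az": 0,"grip": 55},
])

```text
time: 21.93
ee_pos: [0.4067, -0.2426, 0.0561]
eef_rot: [[-0.846, 0.533, 0.006], [0.533, 0.846, -0.007], [-0.009, -0.003, -1.0]]
force: [-0.5, -1.2, -0.2]
finger_gap: 0.632
```

>>> servo_tool([
  {"x": -2,"y": 0,"z": -2,"ax": 0.005,"ay": 0.006,"az": 0,"grip": 15},
  {"x": 0,"y": 0,"z": 0,"ax": 0,"ay": 0,"az": 0,"grip": 10},
  {"x": 0,"y": 0,"z": 0,"ax": 0,"ay": 0,"az": 0,"grip": 10},
  {"x": 0,"y": 0,"z": 0,"ax": 0,"ay": 0,"az": 0,"grip": 10},
  {"x": 0,"y": 0,"z": 0,"ax": 0,"ay": 0,"az": 0,"grip": 10},
])

```text
time: 22.35
ee_pos: [0.4083, -0.2437, 0.0572]
eef_rot: [[-0.848, 0.531, 0.005], [0.531, 0.848, -0.007], [-0.008, -0.003, -1.0]]
force: [0.4, -0.2, 0.2]
finger_gap: 0.343
```

>>> servo_tool([
  {"x": 0,"y": 0,"z": 0,"ax": 0,"ay": 0,"az": 0,"grip": 10},
  {"x": 0,"y": 0,"z": 0,"ax": 0,"ay": 0,"az": 0,"grip": 10},
  {"x": 0,"y": 0,"z": 0,"ax": 0,"ay": 0,"az": 0,"grip": 10},
])

```text
time: 22.6
ee_pos: [0.4088, -0.2443, 0.0584]
eef_rot: [[-0.847, 0.531, 0.007], [0.531, 0.848, -0.008], [-0.01, -0.003, -1.0]]
force: [0.5, 0.7, -0.9]
finger_gap: 0.248
```

>>> servo_tool([
  {"x": 0,"y": 0,"z": 10,"ax": 0,"ay": 0,"az": 0,"grip": 10},
  {"x": 0,"y": 0,"z": 25,"ax": 0,"ay": 0,"az": 0,"grip": 10},
  {"x": 0,"y": 0,"z": 35,"ax": 0,"ay": 0,"az": 0,"grip": 10},
  {"x": 4,"y": -15,"z": 20,"ax": 0,"ay": 0,"az": 0,"grip": 10},
  {"x": 10,"y": -36,"z": 0,"ax": 0,"ay": 0,"az": 0,"grip": 10},
])

```text
time: 23.02
ee_pos: [0.4165, -0.286, 0.1516]
eef_rot: [[-0.849, 0.528, -0.007], [0.528, 0.849, 0.007], [0.01, 0.002, -1.0]]
force: [0.6, -0.6, -1.5]
finger_gap: 0.247
```

>>> servo_tool([
  {"x": 10,"y": -38,"z": 0,"ax": 0,"ay": 0,"az": 0,"grip": 10},
  {"x": 10,"y": -38,"z": 0,"ax": 0,"ay": 0,"az": 0,"grip": 10},
  {"x": 5,"y": -18,"z": 0,"ax": 0,"ay": 0,"az": 0,"grip": 10},
  {"x": 0,"y": 0,"z": 0,"ax": 0,"ay": 0,"az": 0,"grip": 10},
  {"x": 0,"y": 0,"z": 0,"ax": 0,"ay": 0,"az": 0,"grip": 10},
])

```text
time: 23.43
ee_pos: [0.4443, -0.3907, 0.1593]
eef_rot: [[-0.848, 0.529, 0.002], [0.529, 0.848, -0.005], [-0.004, -0.003, -1.0]]
force: [-0.1, 1.4, -1.2]
finger_gap: 0.245
```

>>> servo_tool([
  {"x": 2,"y": 1,"z": -10,"ax": 0,"ay": 0,"az": 0,"grip": 10},
  {"x": 0,"y": 0,"z": -10,"ax": 0,"ay": 0,"az": 0,"grip": 10},
  {"x": 0,"y": 0,"z": 0,"ax": 0,"ay": 0,"az": 0,"grip": 10},
])

```text
time: 23.68
ee_pos: [0.4448, -0.3859, 0.138]
eef_rot: [[-0.849, 0.529, -0.0], [0.529, 0.849, -0.002], [-0.001, -0.001, -1.0]]
force: [-0.3, 0.2, -0.5]
finger_gap: 0.247
```

```bash
python3 -c "
from stop import *
held(J['J3'],.0584,'pics/k.png')"
```

```text
tcp [ 444.8 -385.9  138. ] tilt [-0.    -0.002 -1.   ] F [-0.3  0.2 -0.5] org z 79.6
flange 197 [ 433.1 -386.4] [ 442.9 -383.5] jar (array([ 448.3, -390.5,   33. ]), np.int64(123))
```

View pics/k.png

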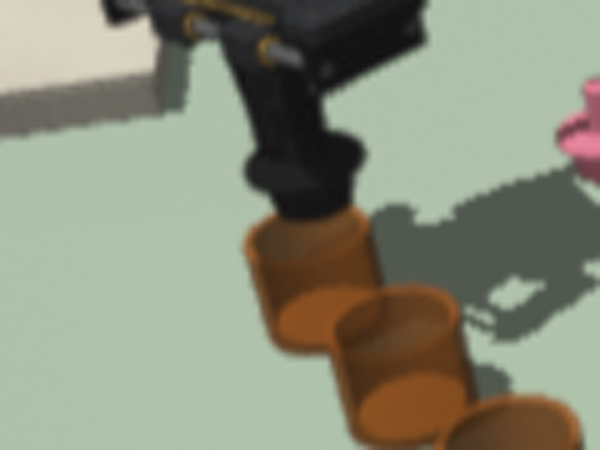

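>>> servo_tool([
  {"x": 6,"y": -6.5,"z": -3,"ax": 0,"ay": 0,"az": 0,"grip": 10},
  {"x": 0,"y": 0,"z": -4,"ax": 0,"ay": 0,"az": 0,"grip": 10},
  {"x": 0,"y": 0,"z": 0,"ax": 0,"ay": 0,"az": 0,"grip": 10},
])

```text
time: 23.98
ee_pos: [0.451, -0.3896, 0.13]
eef_rot: [[-0.85, 0.527, -0.002], [0.527, 0.85, 0.002], [0.003, 0.0, -1.0]]
force: [-0.8, 0.0, -0.4]
finger_gap: 0.242
```

```bash
python3 -c "
from stop import *
held(J['J3'],.0584,'pics/k2.png')"
```

```text
tcp [ 451.  -389.6  130. ] tilt [-0.002  0.002 -1.   ] F [-0.8  0.  -0.4] org z 71.6
flange 197 [ 439.5 -390.1] [ 448. -387.] jar (array([ 448. , -390.7,   33. ]), np.int64(106))
```

View pics/k2.png

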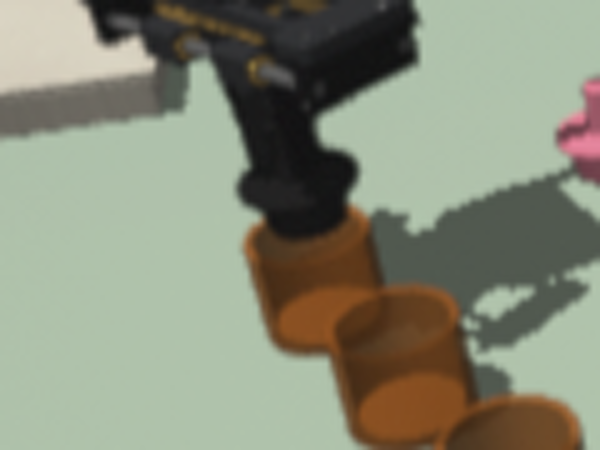

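>>> servo_tool([
  {"x": 0,"y": -3,"z": -2,"ax": 0,"ay": 0,"az": 0,"grip": 10},
  {"x": 0,"y": 0,"z": -7,"ax": 0,"ay": 0,"az": 0,"grip": 10},
  {"x": 0,"y": 0,"z": -7,"ax": 0,"ay": 0,"az": 0,"grip": 10},
  {"x": 0,"y": 0,"z": 0,"ax": 0,"ay": 0,"az": 0,"grip": 10},
])

```text
time: 24.37
ee_pos: [0.4518, -0.3937, 0.1135]
eef_rot: [[-0.85, 0.527, -0.0], [0.527, 0.85, -0.001], [0.0, -0.001, -1.0]]
force: [0.0, 0.3, -0.4]
finger_gap: 0.244
```

>>> servo_tool([
  {"x": -0.5,"y": 0.5,"z": -7,"ax": 0,"ay": 0,"az": 0,"grip": 10},
  {"x": 0,"y": 0,"z": -5,"ax": 0,"ay": 0,"az": 0,"grip": 10},
  {"x": 0,"y": 0,"z": -1,"ax": 0,"ay": 0,"az": 0,"grip": 10},
])

```text
time: 24.62
ee_pos: [0.451, -0.3932, 0.0989]
eef_rot: [[-0.85, 0.527, -0.001], [0.527, 0.85, -0.0], [0.0, -0.001, -1.0]]
force: [-1.0, -0.9, -1.3]
finger_gap: 0.247
```

>>> servo_tool([
  {"x": 0,"y": 0,"z": -2,"ax": 0,"ay": 0,"az": 0,"grip": 10},
  {"x": 0,"y": 0,"z": -2,"ax": 0,"ay": 0,"az": 0,"grip": 10},
])

```text
time: 24.78
ee_pos: [0.4506, -0.3934, 0.097]
eef_rot: [[-0.85, 0.527, -0.002], [0.527, 0.85, -0.0], [0.001, -0.001, -1.0]]
force: [-4.3, 5.9, 24.9]
finger_gap: 0.242
```

Seated with a 25 N push. I release, go up, and travel to stopper B. I'll look from above it first.

>>> servo_tool([
  {"x": 0,"y": 0,"z": 0,"ax": 0,"ay": 0,"az": 0,"grip": 40},
  {"x": 0,"y": 0,"z": 0,"ax": 0,"ay": 0,"az": 0,"grip": 55},
  {"x": 0,"y": 0,"z": 0,"ax": 0,"ay": 0,"az": 0,"grip": 55},
  {"x": 0,"y": 0,"z": 0,"ax": 0,"ay": 0,"az": 0,"grip": 55},
  {"x": 0,"y": 0,"z": 20,"ax": 0,"ay": 0,"az": 0,"grip": 55},
])

```text
time: 25.2
ee_pos: [0.4495, -0.3924, 0.1158]
eef_rot: [[-0.85, 0.527, -0.004], [0.527, 0.85, 0.003], [0.005, 0.0, -1.0]]
force: [-0.4, 0.3, -0.7]
finger_gap: 0.539
```

>>> servo_tool([
  {"x": 0,"y": 0,"z": 38,"ax": 0,"ay": 0,"az": 0,"grip": 55},
  {"x": 0,"y": 15,"z": 35,"ax": 0,"ay": 0,"az": 0,"grip": 55},
  {"x": 0,"y": 40,"z": 0,"ax": 0,"ay": 0,"az": 0,"grip": 55},
  {"x": 0,"y": 40,"z": 0,"ax": 0,"ay": 0,"az": 0,"grip": 55},
  {"x": 0,"y": 40,"z": 0,"ax": 0,"ay": 0,"az": 0,"grip": 55},
])

```text
time: 25.62
ee_pos: [0.4527, -0.2657, 0.1939]
eef_rot: [[-0.844, 0.536, 0.006], [0.536, 0.844, -0.01], [-0.011, -0.005, -1.0]]
force: [0.4, 0.4, 0.3]
finger_gap: 0.627
```

>>> servo_tool([
  {"x": 0,"y": 40,"z": 0,"ax": 0,"ay": 0,"az": 0,"grip": 55},
  {"x": 0,"y": 40,"z": 0,"ax": 0,"ay": 0,"az": 0,"grip": 55},
  {"x": 0,"y": 40,"z": 0,"ax": 0,"ay": 0,"az": 0,"grip": 55},
  {"x": 0,"y": 40,"z": 0,"ax": 0,"ay": 0,"az": 0,"grip": 55},
  {"x": 0,"y": 40,"z": 0,"ax": 0,"ay": 0,"az": 0,"grip": 55},
])

```text
time: 26.03
ee_pos: [0.4516, -0.0582, 0.1946]
eef_rot: [[-0.841, 0.54, 0.01], [0.54, 0.841, -0.012], [-0.015, -0.004, -1.0]]
force: [0.7, -0.2, 0.5]
finger_gap: 0.631
```

```bash
python3 -c "
from stop import *
s=env.read_state();print(np.round(s['ee_pos'],4),np.round(s['qpos'],2))
q=env.get_image('scene');w=cloud(q)
for j in ('J3','J4'):
  c=J[j];m=near(w,c,.04)&(w[...,2]>.06);print(j,np.round(np.nanpercentile(w[m][:,2],[5,50,99])*1000),kn(w,c,.04))
for k in 'BD': print(k,kn(w,S[k],R=.06))
for k in ('J1','J2'): print(k,jar(w,J[k]))
print('rinse',potfit(w,(.633,.121),.066),'wash',potfit(w,(.532,.305),.005))
cv2.imwrite('pics/l.png',cv2.resize(q['color'][:,:,::-1],(800,600)))
"
```

```text
[ 0.4516 -0.0582  0.1946] [-0.37  0.37  1.9  -0.01  0.86 -1.36]
J3 [ 62.  71. 106.] (array([ 448.4, -391.5]), array([ 451.1, -389. ]), 48)
J4 [ 63.  71. 106.] (array([ 654.9, -102.5]), array([ 658.4, -102.5]), 66)
B (array([457.9, 166.5]), array([461. , 163.6]), 25)
D (array([417.1, 390.7]), array([422. , 389.4]), 43)
J1 (array([ 641. , -230.3,   32.9]), np.int64(232))
J2 (array([ 539.7, -315.2,   32.9]), np.int64(182))
rinse (array([630.4497866 , 121.38179097]), 897) wash (array([531.14267009, 303.38512764]), 668)
```

View pics/l.png

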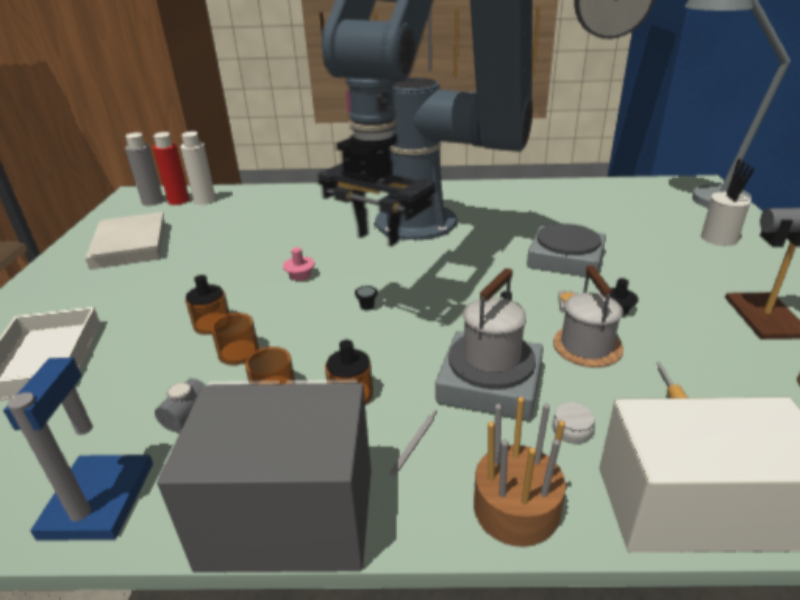

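J3 and J4 are closed and home (knob tops at 106 mm). Everything else is in place. Next is stopper B.

>>> servo_tool([
  {"x": 0,"y": 40,"z": 0,"ax": 0.006,"ay": 0.008,"az": 0,"grip": 55},
  {"x": 0,"y": 40,"z": 0,"ax": 0,"ay": 0,"az": 0,"grip": 55},
  {"x": 0,"y": 40,"z": 0,"ax": 0,"ay": 0,"az": 0,"grip": 55},
  {"x": 0,"y": 38,"z": 0,"ax": 0,"ay": 0,"az": 0,"grip": 55},
  {"x": 0,"y": 20,"z": -5,"ax": 0,"ay": 0,"az": 0,"grip": 55},
])

```text
time: 26.5
ee_pos: [0.4508, 0.1258, 0.19]
eef_rot: [[-0.844, 0.537, 0.003], [0.537, 0.844, -0.001], [-0.003, 0.001, -1.0]]
force: [1.0, -0.7, 0.1]
finger_gap: 0.629
```

```bash
python3 -c "
from stop import *
wl(S['B'],R=.05,save='pics/m.png')"
```

```text
tcp [450.8 125.8 190. ] tilt [ 0.003 -0.001 -1.   ] knob (array([455. , 168.2]), array([454. , 168.3]), 528) flange [455.4 168.5]
```

View pics/m.png

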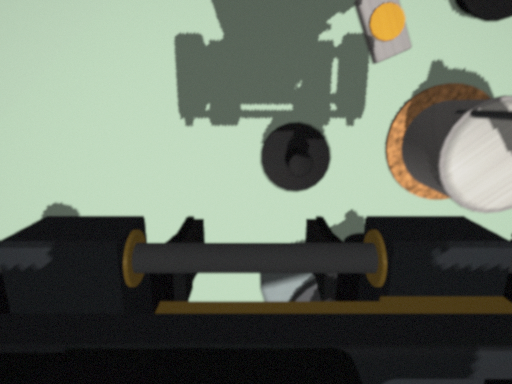

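>>> servo_tool([
  {"x": 2,"y": 36,"z": -5,"ax": 0,"ay": 0,"az": 0,"grip": 55},
  {"x": 0,"y": 6,"z": -20,"ax": 0,"ay": 0.004,"az": 0,"grip": 55},
  {"x": 0,"y": 0,"z": -25,"ax": 0,"ay": 0.004,"az": 0,"grip": 55},
  {"x": 0,"y": 0,"z": -20,"ax": 0,"ay": 0,"az": 0,"grip": 55},
  {"x": 0,"y": 0,"z": 0,"ax": 0,"ay": 0,"az": 0,"grip": 55},
])

```text
time: 26.97
ee_pos: [0.4547, 0.1736, 0.1175]
eef_rot: [[-0.848, 0.53, 0.0], [0.53, 0.848, 0.001], [0.0, 0.001, -1.0]]
force: [-0.1, 0.9, 0.2]
finger_gap: 0.633
```

>>> servo_tool([
  {"x": 0,"y": -5,"z": -15,"ax": 0,"ay": 0,"az": 0,"grip": 55},
  {"x": 0,"y": 0,"z": -22,"ax": 0,"ay": 0.004,"az": 0,"grip": 55},
  {"x": -2,"y": 0,"z": -18,"ax": 0,"ay": 0,"az": 0,"grip": 55},
  {"x": -2,"y": 0,"z": -7,"ax": 0,"ay": 0,"az": 0,"grip": 55},
  {"x": 0,"y": 0,"z": 0,"ax": 0,"ay": 0,"az": 0,"grip": 55},
])

```text
time: 27.38
ee_pos: [0.4537, 0.1668, 0.0554]
eef_rot: [[-0.848, 0.53, -0.0], [0.53, 0.848, 0.001], [0.001, 0.001, -1.0]]
force: [0.5, 0.0, 0.0]
finger_gap: 0.635
```

>>> servo_tool([
  {"x": 3,"y": 1.5,"z": -2,"ax": 0,"ay": 0,"az": 0,"grip": 15},
  {"x": 0,"y": 0,"z": 0,"ax": 0,"ay": 0,"az": 0,"grip": 10},
  {"x": 0,"y": 0,"z": 0,"ax": 0,"ay": 0,"az": 0,"grip": 10},
  {"x": 0,"y": 0,"z": 0,"ax": 0,"ay": 0,"az": 0,"grip": 10},
  {"x": 0,"y": 0,"z": 0,"ax": 0,"ay": 0,"az": 0,"grip": 10},
])

```text
time: 27.8
ee_pos: [0.4601, 0.1682, 0.0571]
eef_rot: [[-0.847, 0.531, 0.007], [0.531, 0.847, 0.002], [-0.005, 0.005, -1.0]]
force: [-0.5, 0.1, -0.3]
finger_gap: 0.337
```

>>> servo_tool([
  {"x": 0,"y": 0,"z": 0,"ax": 0,"ay": 0,"az": 0,"grip": 10},
  {"x": 0,"y": 0,"z": 0,"ax": 0,"ay": 0,"az": 0,"grip": 10},
  {"x": 0,"y": 0,"z": 0,"ax": 0,"ay": 0,"az": 0,"grip": 10},
  {"x": 0,"y": 0,"z": 0,"ax": 0,"ay": 0,"az": 0,"grip": 10},
])

```text
time: 28.13
ee_pos: [0.4605, 0.1683, 0.0584]
eef_rot: [[-0.848, 0.531, 0.009], [0.531, 0.848, 0.002], [-0.006, 0.006, -1.0]]
force: [0.0, -0.1, -0.8]
finger_gap: 0.245
```

>>> servo_tool([
  {"x": 0,"y": 0,"z": 10,"ax": 0,"ay": 0,"az": 0,"grip": 10},
  {"x": 0,"y": 0,"z": 28,"ax": 0,"ay": 0,"az": 0,"grip": 10},
  {"x": 0,"y": 0,"z": 38,"ax": 0,"ay": 0,"az": 0,"grip": 10},
  {"x": 0,"y": -15,"z": 36,"ax": 0,"ay": 0,"az": 0,"grip": 10},
  {"x": 0,"y": -40,"z": 5,"ax": 0,"ay": 0,"az": 0,"grip": 10},
])

```text
time: 28.55
ee_pos: [0.4573, 0.1162, 0.1785]
eef_rot: [[-0.851, 0.525, 0.0], [0.525, 0.851, 0.002], [0.001, 0.002, -1.0]]
force: [2.2, -0.8, -0.4]
finger_gap: 0.246
```

>>> servo_tool([
  {"x": 5,"y": -40,"z": 0,"ax": 0,"ay": 0,"az": 0,"grip": 10},
  {"x": 10,"y": -40,"z": 0,"ax": 0,"ay": 0,"az": 0,"grip": 10},
  {"x": 15,"y": -38,"z": 0,"ax": 0,"ay": 0,"az": 0,"grip": 10},
  {"x": 20,"y": -36,"z": 0,"ax": 0,"ay": 0,"az": 0,"grip": 10},
  {"x": 20,"y": -36,"z": 0,"ax": 0,"ay": 0,"az": 0,"grip": 10},
])

```text
time: 28.97
ee_pos: [0.5236, -0.0784, 0.1867]
eef_rot: [[-0.855, 0.518, 0.005], [0.518, 0.855, 0.002], [-0.003, 0.005, -1.0]]
force: [0.6, 0.4, -1.2]
finger_gap: 0.247
```

>>> servo_tool([
  {"x": 20,"y": -36,"z": 0,"ax": 0,"ay": 0,"az": 0,"grip": 10},
  {"x": 20,"y": -36,"z": 0,"ax": 0,"ay": 0,"az": 0,"grip": 10},
  {"x": 20,"y": -36,"z": 0,"ax": 0,"ay": 0,"az": 0,"grip": 10},
  {"x": 20,"y": -30,"z": 0,"ax": 0,"ay": 0,"az": 0,"grip": 10},
  {"x": 0,"y": 0,"z": 0,"ax": 0,"ay": 0,"az": 0,"grip": 10},
])

```text
time: 29.38
ee_pos: [0.6066, -0.2291, 0.1908]
eef_rot: [[-0.851, 0.525, 0.013], [0.525, 0.851, -0.004], [-0.013, 0.003, -1.0]]
force: [1.4, -0.3, 0.0]
finger_gap: 0.251
```

>>> servo_tool([
  {"x": 35,"y": -3,"z": 0,"ax": 0,"ay": 0.005,"az": 0,"grip": 10},
  {"x": 0,"y": 0,"z": -15,"ax": 0,"ay": 0,"az": 0,"grip": 10},
  {"x": 0,"y": 0,"z": -18,"ax": 0,"ay": 0,"az": 0,"grip": 10},
  {"x": 0,"y": 0,"z": -15,"ax": 0,"ay": 0,"az": 0,"grip": 10},
  {"x": 0,"y": 0,"z": 0,"ax": 0,"ay": 0,"az": 0,"grip": 10},
])

```text
time: 29.8
ee_pos: [0.6381, -0.2334, 0.141]
eef_rot: [[-0.848, 0.53, 0.001], [0.53, 0.848, 0.0], [-0.0, 0.0, -1.0]]
force: [-0.6, 0.6, -1.6]
finger_gap: 0.246
```

```bash
python3 -c "
from stop import *
held(J['J1'],.0584,'pics/n.png')"
```

```text
tcp [ 638.1 -233.4  141. ] tilt [ 0.001  0.    -1.   ] F [-0.6  0.6 -1.6] org z 82.6
flange 294 [ 626.6 -234.3] [ 635.2 -232.5] jar (array([ 641.2, -230.3,   32.6]), np.int64(171))
```

View pics/n.png

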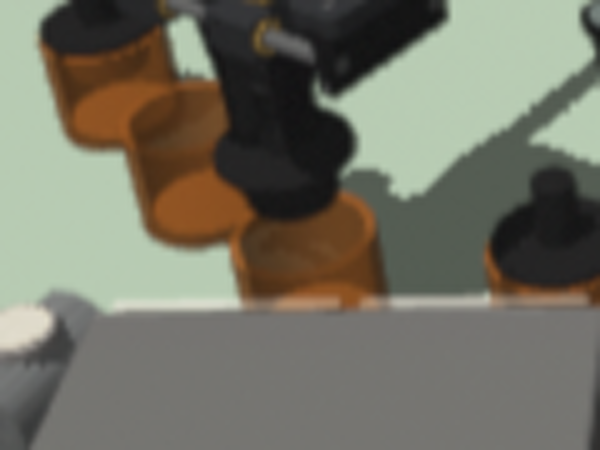

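>>> servo_tool([
  {"x": 6,"y": 2,"z": -3,"ax": 0,"ay": 0,"az": 0,"grip": 10},
  {"x": 0,"y": 0,"z": -6,"ax": 0,"ay": 0,"az": 0,"grip": 10},
  {"x": 0,"y": 0,"z": 0,"ax": 0,"ay": 0,"az": 0,"grip": 10},
])

```text
time: 30.1
ee_pos: [0.6462, -0.2315, 0.1361]
eef_rot: [[-0.848, 0.53, 0.006], [0.53, 0.848, -0.003], [-0.006, 0.001, -1.0]]
force: [-0.3, 0.2, -0.8]
finger_gap: 0.245
```

```bash
python3 -c "
from stop import *
held(J['J1'],.0584)"
```

```text
tcp [ 646.2 -231.5  136.1] tilt [ 0.006 -0.003 -1.   ] F [-0.3  0.2 -0.8] org z 77.7
flange 296 [ 633.8 -232.4] [ 643.5 -230.5] jar (array([ 641.2, -230.2,   32.8]), np.int64(157))
```

>>> servo_tool([
  {"x": -2.5,"y": 0,"z": -5,"ax": 0,"ay": 0.005,"az": 0,"grip": 10},
  {"x": 0,"y": 0,"z": -8,"ax": 0,"ay": 0,"az": 0,"grip": 10},
  {"x": 0,"y": 0,"z": -6,"ax": 0,"ay": 0,"az": 0,"grip": 10},
  {"x": 0,"y": 0,"z": 0,"ax": 0,"ay": 0,"az": 0,"grip": 10},
])

```text
time: 30.48
ee_pos: [0.645, -0.2318, 0.1186]
eef_rot: [[-0.849, 0.529, 0.005], [0.529, 0.849, -0.005], [-0.007, -0.002, -1.0]]
force: [-0.1, 0.1, -0.5]
finger_gap: 0.248
```

>>> servo_tool([
  {"x": -1,"y": 0.5,"z": -6,"ax": 0,"ay": 0,"az": 0,"grip": 10},
  {"x": 0,"y": 0,"z": -6,"ax": 0,"ay": 0,"az": 0,"grip": 10},
  {"x": 0,"y": 0,"z": -4,"ax": 0,"ay": 0,"az": 0,"grip": 10},
  {"x": 0,"y": 0,"z": 0,"ax": 0,"ay": 0,"az": 0,"grip": 10},
])

```text
time: 30.82
ee_pos: [0.6433, -0.2312, 0.1002]
eef_rot: [[-0.848, 0.529, 0.004], [0.529, 0.848, -0.004], [-0.006, -0.002, -1.0]]
force: [-1.0, 0.3, -1.4]
finger_gap: 0.245
```

>>> servo_tool([
  {"x": 0,"y": 0,"z": -3,"ax": 0,"ay": 0,"az": 0,"grip": 10},
  {"x": 0,"y": 0,"z": -2,"ax": 0,"ay": 0,"az": 0,"grip": 10},
  {"x": 0,"y": 0,"z": -1,"ax": 0,"ay": 0,"az": 0,"grip": 10},
])

```text
time: 31.07
ee_pos: [0.6434, -0.2321, 0.0967]
eef_rot: [[-0.849, 0.529, 0.004], [0.529, 0.849, -0.006], [-0.006, -0.003, -1.0]]
force: [-2.2, 1.8, 2.6]
finger_gap: 0.246
```

>>> servo_tool([
  {"x": 0,"y": 0,"z": -3,"ax": 0,"ay": 0,"az": 0,"grip": 10},
])

```text
time: 31.15
ee_pos: [0.6435, -0.2322, 0.0965]
eef_rot: [[-0.849, 0.529, 0.004], [0.529, 0.849, -0.006], [-0.006, -0.003, -1.0]]
force: [-6.7, 2.8, 22.1]
finger_gap: 0.248
```

>>> servo_tool([
  {"x": 0,"y": 0,"z": 0,"ax": 0,"ay": 0,"az": 0,"grip": 40},
  {"x": 0,"y": 0,"z": 0,"ax": 0,"ay": 0,"az": 0,"grip": 55},
  {"x": 0,"y": 0,"z": 0,"ax": 0,"ay": 0,"az": 0,"grip": 55},
  {"x": 0,"y": 0,"z": 0,"ax": 0,"ay": 0,"az": 0,"grip": 55},
  {"x": 0,"y": 0,"z": 20,"ax": 0,"ay": 0,"az": 0,"grip": 55},
])

```text
time: 31.57
ee_pos: [0.6422, -0.2316, 0.1147]
eef_rot: [[-0.848, 0.529, 0.001], [0.529, 0.848, -0.004], [-0.003, -0.003, -1.0]]
force: [-0.9, 0.3, -0.9]
finger_gap: 0.539
```

>>> servo_tool([
  {"x": 0,"y": 0,"z": 38,"ax": 0,"ay": 0,"az": 0,"grip": 55},
  {"x": -10,"y": 15,"z": 35,"ax": 0,"ay": 0,"az": 0,"grip": 55},
  {"x": -20,"y": 35,"z": 15,"ax": 0,"ay": 0,"az": 0,"grip": 55},
  {"x": -20,"y": 35,"z": 0,"ax": 0,"ay": 0,"az": 0,"grip": 55},
  {"x": -20,"y": 35,"z": 0,"ax": 0,"ay": 0,"az": 0,"grip": 55},
])

```text
time: 31.98
ee_pos: [0.5769, -0.1184, 0.2066]
eef_rot: [[-0.843, 0.537, 0.014], [0.537, 0.843, -0.011], [-0.018, -0.002, -1.0]]
force: [0.5, 0.3, -0.0]
finger_gap: 0.627
```

```bash
python3 -c "
from stop import *
s=env.read_state();print(np.round(s['ee_pos'],4),np.round(s['qpos'],2))
q=env.get_image('scene');w=cloud(q)
for j in ('J1','J3','J4'):
  c=J[j];m=near(w,c,.04)&(w[...,2]>.06);print(j,np.round(np.nanpercentile(w[m][:,2],[5,50,99])*1000),kn(w,c,.04))
for k in 'D': print(k,kn(w,S[k],R=.06))
print('J2',jar(w,J['J2']))
print('rinse',potfit(w,(.633,.121),.066),'wash',potfit(w,(.532,.305),.005))
cv2.imwrite('pics/o.png',cv2.resize(q['color'][130:290,100:310,::-1],(800,600),interpolation=cv2.INTER_CUBIC))
"
```

```text
[ 0.5769 -0.1184  0.2066] [-0.39  0.51  1.57 -0.01  1.04 -1.39]
J1 [ 63.  71. 107.] (array([ 641.6, -230.5]), array([ 645.6, -229.8]), 68)
J3 [ 62.  71. 107.] (array([ 449.1, -390.5]), array([ 452.2, -389.5]), 47)
J4 [ 65. 277. 518.] (array([ 655. , -103.1]), array([ 658.8, -102.5]), 65)
D (array([417.4, 390.9]), array([421.7, 389.4]), 42)
J2 (array([ 539.9, -315.3,   32.9]), np.int64(189))
rinse None wash (array([531.16791904, 303.32798563]), 667)
```

View pics/o.png

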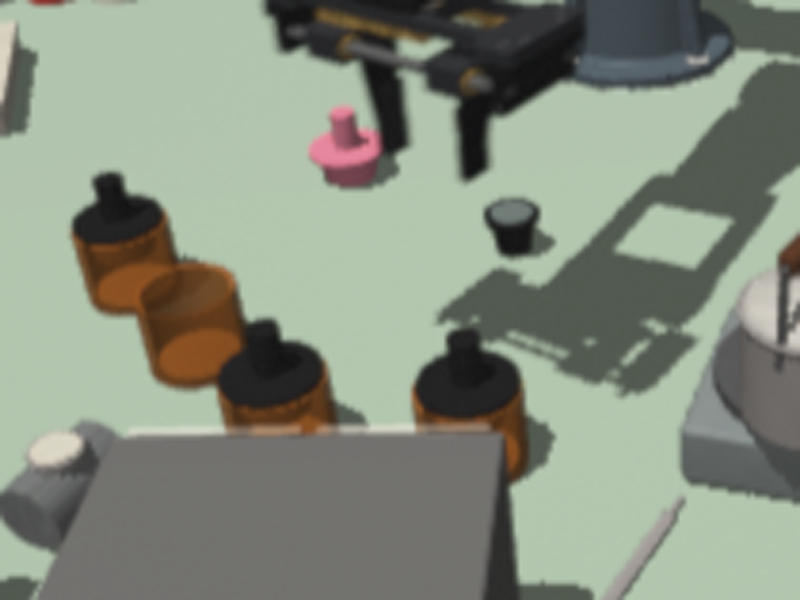

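J1 is closed and home. The rinse pot fit returned nothing, so I look at the whole picture.

```bash
python3 -c "
from stop import *
q=env.get_image('scene');w=cloud(q)
cv2.imwrite('pics/q.png',cv2.resize(q['color'][:,:,::-1],(800,600)))
for k in env.silhouettes(q,'rinse_pot'): print(k['confidence'],k['bbox'],np.nanmedian(w[k['region']],0))
print('rinse',potfit(w,(.633,.121),.066))
m=near(w,(.633,.121),.06)&(w[...,2]>.07); print(m.sum(), np.nanpercentile(w[m][:,2],[5,50,95]))
"
```

```text
0.7 [289.6, 179.7, 335.2, 254.0] [0.70286004 0.10884215 0.13819882]
0.7 [353.3, 254.5, 382.4, 283.2] [0.74318408 0.23028544 0.02793346]
rinse None
524 [0.14303936 0.14815694 0.19940733]
```

View pics/q.png

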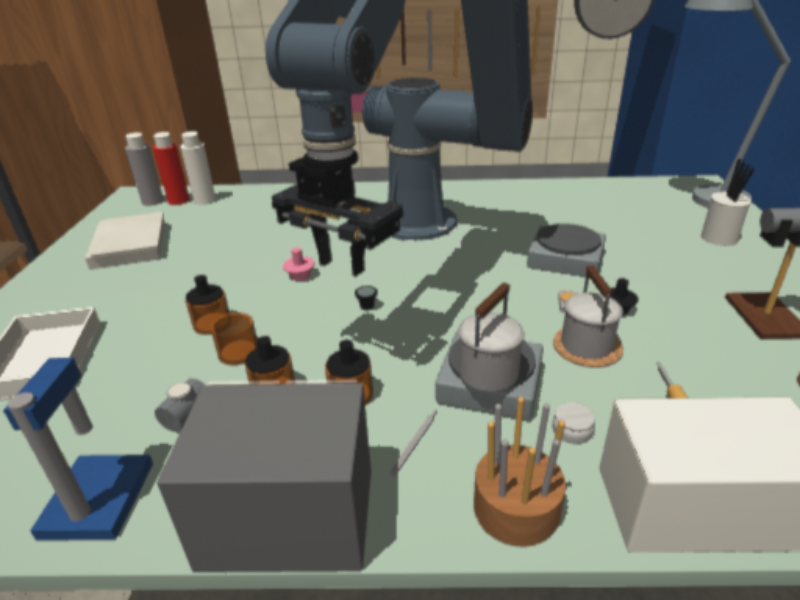

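The rinse pot has been knocked a few centimetres towards the camera and must be re-centred. I'll measure it.

```bash
python3 -c "
from look import *
q=env.get_image('scene');w=cloud(q);t=env.get_image('top');w2=cloud(t)
for c in [(.66,.115)]:
  for n,v in (('scene',w),('top',w2)):
    m=near(v,c,.07)&(v[...,2]>.175)&(v[...,2]<.21);print(n,'bar',m.sum(),rect(v[m][:,:2]) if m.sum()>9 else '',np.nanpercentile(v[m][:,2],97) if m.sum() else '')
    m=near(v,c,.065)&(v[...,2]>.072)&(v[...,2]<.137);print('wall',m.sum(),circ(v[m][:,:2],.045)*1000 if m.sum()>9 else '')
cv2.imwrite('pics/r.png',cv2.resize(t['color'][:,:,::-1],(800,600)))
"
```

```text
scene bar 230 (array([676.16601562, 110.28974152]), (88.50297546386719, 14.155961990356445), -33.306617736816406) 0.20010946188271764
wall 850 [672.64639009 111.24980196]
top bar 227 (array([673.85791016, 112.04476929]), (89.79507446289062, 15.596301078796387), -32.31203842163086) 0.20374798781649364
wall 153 [675.07059911 112.34086305]
```

View pics/r.png

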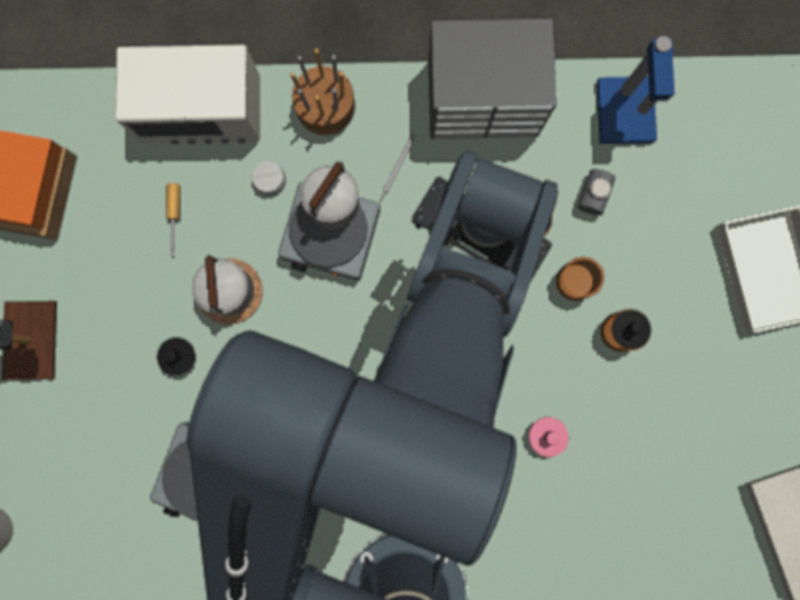

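>>> servo_tool([
  {"x": 5,"y": 12,"z": 35,"ax": 0,"ay": 0.01,"az": 0,"grip": 65},
  {"x": 15,"y": 36,"z": 5,"ax": 0,"ay": 0,"az": 0,"grip": 65},
  {"x": 15,"y": 36,"z": 0,"ax": 0,"ay": 0,"az": 0,"grip": 65},
  {"x": 15,"y": 36,"z": 0,"ax": 0,"ay": 0,"az": 0,"grip": 65},
  {"x": 15,"y": 36,"z": 0,"ax": 0,"ay": 0,"az": 0,"grip": 65},
], squeeze=40)

```text
time: 32.65
ee_pos: [0.6488, 0.0271, 0.2458]
eef_rot: [[-0.834, 0.552, 0.003], [0.552, 0.834, -0.015], [-0.011, -0.011, -1.0]]
force: [1.4, -0.5, -0.2]
finger_gap: 0.741
```

>>> servo_tool([
  {"x": 15,"y": 36,"z": 0,"ax": 0,"ay": 0,"az": 0,"grip": 65},
  {"x": 12,"y": 22,"z": 0,"ax": 0,"ay": 0,"az": 0,"grip": 65},
  {"x": 0,"y": 0,"z": 0,"ax": 0,"ay": 0,"az": 0,"grip": 65},
  {"x": 0,"y": 0,"z": 0,"ax": 0,"ay": 0,"az": 0,"grip": 65},
])

```text
time: 32.98
ee_pos: [0.6855, 0.0911, 0.2435]
eef_rot: [[-0.835, 0.551, 0.01], [0.55, 0.835, -0.014], [-0.016, -0.006, -1.0]]
force: [-0.7, -0.6, -1.0]
finger_gap: 0.745
```

```bash
python3 -c "
from look import *
s=env.read_state();print(np.round(s['eef_rot'],3)[:,2])
p,q=bar((.6745,.1113),.062)
cv2.imwrite('pics/t.png',p['color'][:,:,::-1])"
```

```text
[ 0.01  -0.014 -1.   ]
tcp [685.5  91.1 243.5] jaw deg 56.59216637024717
wrist bar 3017 (array([670.30401611, 114.33520508]), (84.8345718383789, 14.100387573242188), -33.74614334106445) [195.9 200.5]
scene bar 170 (array([678.86920166, 108.5936203 ]), (81.44638061523438, 13.633852005004883), -33.387786865234375)
wall (array([672.67751787, 111.22106977]), 853)
```

View pics/t.png

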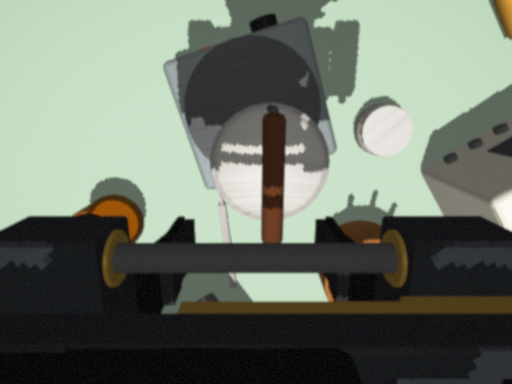

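>>> servo_tool([
  {"x": -10,"y": 19,"z": 0,"ax": 0.014,"ay": 0.01,"az": 0,"grip": 65},
  {"x": 0,"y": 0,"z": 0,"ax": 0,"ay": 0,"az": 0,"grip": 65},
  {"x": -1,"y": 1,"z": -12,"ax": 0,"ay": 0,"az": 0,"grip": 65},
  {"x": 0,"y": 0,"z": 0,"ax": 0,"ay": 0,"az": 0,"grip": 65},
])

```text
time: 33.42
ee_pos: [0.6719, 0.1058, 0.2302]
eef_rot: [[-0.829, 0.559, -0.004], [0.559, 0.829, 0.001], [0.004, -0.001, -1.0]]
force: [-0.2, -0.3, -0.6]
finger_gap: 0.749
```

>>> servo_tool([
  {"x": 2,"y": 6,"z": -12,"ax": 0,"ay": 0,"az": 0,"grip": 65},
  {"x": 0,"y": 0,"z": -16,"ax": 0,"ay": 0,"az": 0,"grip": 65},
  {"x": 0,"y": 0,"z": -13,"ax": 0,"ay": 0,"az": 0,"grip": 65},
  {"x": 0,"y": 0,"z": 0,"ax": 0,"ay": 0,"az": 0,"grip": 65},
])

```text
time: 33.75
ee_pos: [0.6736, 0.1106, 0.1861]
eef_rot: [[-0.827, 0.561, -0.003], [0.561, 0.827, 0.002], [0.003, -0.0, -1.0]]
force: [-0.5, -0.4, -0.3]
finger_gap: 0.745
```

>>> servo_tool([
  {"x": 0,"y": 1,"z": 4,"ax": 0,"ay": 0,"az": 0.012,"grip": 0},
  {"x": 0,"y": 0,"z": 0,"ax": 0,"ay": 0,"az": 0,"grip": 0},
  {"x": 0,"y": 0,"z": 0,"ax": 0,"ay": 0,"az": 0,"grip": 0},
  {"x": 0,"y": 0,"z": 0,"ax": 0,"ay": 0,"az": 0,"grip": 0},
  {"x": 0,"y": 0,"z": 0,"ax": 0,"ay": 0,"az": 0,"grip": 0},
])

```text
time: 34.17
ee_pos: [0.6741, 0.1117, 0.1905]
eef_rot: [[-0.834, 0.551, -0.003], [0.551, 0.834, 0.002], [0.003, -0.0, -1.0]]
force: [-0.2, 0.6, 0.2]
finger_gap: 0.452
```

>>> servo_tool([
  {"x": 0,"y": 0,"z": 0,"ax": 0,"ay": 0,"az": 0,"grip": 0},
  {"x": 0,"y": 0,"z": 0,"ax": 0,"ay": 0,"az": 0,"grip": 0},
  {"x": 0,"y": 0,"z": 0,"ax": 0,"ay": 0,"az": 0,"grip": 0},
  {"x": 0,"y": 0,"z": 0,"ax": 0,"ay": 0,"az": 0,"grip": 0},
  {"x": 0,"y": 0,"z": 0,"ax": 0,"ay": 0,"az": 0,"grip": 0},
])

```text
time: 34.58
ee_pos: [0.675, 0.1114, 0.1925]
eef_rot: [[-0.834, 0.551, 0.001], [0.551, 0.834, 0.001], [-0.0, 0.001, -1.0]]
force: [-0.0, 0.3, -1.0]
finger_gap: 0.153
```

>>> servo_tool([
  {"x": 0,"y": 0,"z": 8,"ax": 0,"ay": 0,"az": 0,"grip": 0},
  {"x": 0,"y": 0,"z": 10,"ax": 0,"ay": 0,"az": 0,"grip": 0},
  {"x": -10,"y": 3,"z": 0,"ax": 0,"ay": 0,"az": 0,"grip": 0},
  {"x": -20,"y": 4,"z": 0,"ax": 0,"ay": 0,"az": 0,"grip": 0},
  {"x": -10,"y": 2,"z": 0,"ax": 0,"ay": 0,"az": 0,"grip": 0},
])

```text
time: 35.0
ee_pos: [0.6346, 0.1197, 0.2101]
eef_rot: [[-0.834, 0.552, -0.002], [0.552, 0.834, 0.001], [0.002, -0.0, -1.0]]
force: [-1.4, -0.3, -4.6]
finger_gap: 0.159
```

>>> servo_tool([
  {"x": 0,"y": 0,"z": 0,"ax": 0,"ay": 0,"az": 0,"grip": 0},
  {"x": 0,"y": 0,"z": 0,"ax": 0,"ay": 0,"az": 0,"grip": 0},
  {"x": 0,"y": 0,"z": 0,"ax": 0,"ay": 0,"az": 0,"grip": 0},
])

```text
time: 35.25
ee_pos: [0.6327, 0.1205, 0.211]
eef_rot: [[-0.834, 0.551, -0.004], [0.551, 0.834, 0.001], [0.004, -0.001, -1.0]]
force: [-0.6, 0.0, -3.7]
finger_gap: 0.156
```

```bash
python3 -c "
from h import *
q=env.get_image('scene'); w=cloud(q);s=env.read_state();print(np.round(s['ee_pos'],4),s['force'],np.round(s['eef_rot'],3)[:,2])
print('wall',potfit(w,(.633,.121),.072))"
```

```text
[0.6331 0.1204 0.211 ] [ 1.45565503  0.45974753 -4.026855  ] [-0.003  0.001 -1.   ]
wall (array([630.17023669, 120.43858025]), 837)
```

>>> servo_tool([
  {"x": 0,"y": 0,"z": -8,"ax": 0,"ay": 0,"az": 0,"grip": 0},
  {"x": 0,"y": 0,"z": -6,"ax": 0,"ay": 0,"az": 0,"grip": 0},
  {"x": 0,"y": 0,"z": -2,"ax": 0,"ay": 0,"az": 0,"grip": 0},
  {"x": 0,"y": 0,"z": 0,"ax": 0,"ay": 0,"az": 0,"grip": 0},
])

```text
time: 35.63
ee_pos: [0.6356, 0.1197, 0.1931]
eef_rot: [[-0.834, 0.552, -0.001], [0.552, 0.834, 0.001], [0.001, 0.001, -1.0]]
force: [0.6, -0.0, -3.9]
finger_gap: 0.157
```

>>> servo_tool([
  {"x": -1.5,"y": 1,"z": 0,"ax": 0,"ay": 0,"az": 0,"grip": 0},
  {"x": 0,"y": 0,"z": -2,"ax": 0,"ay": 0,"az": 0,"grip": 0},
  {"x": 0,"y": 0,"z": -2,"ax": 0,"ay": 0,"az": 0,"grip": 0},
])

```text
time: 35.88
ee_pos: [0.635, 0.12, 0.1925]
eef_rot: [[-0.834, 0.552, 0.001], [0.552, 0.834, -0.0], [-0.001, 0.0, -1.0]]
force: [-3.6, 0.5, 5.3]
finger_gap: 0.154
```

```bash
python3 -c "
from h import *
q=env.get_image('scene'); w=cloud(q);s=env.read_state();print(np.round(s['ee_pos'],4),s['force'],np.round(s['eef_rot'],3)[:,2])
print('wall',potfit(w,(.633,.121),.066))"
```

```text
[0.6349 0.12   0.1925] [-3.0330038  -0.24187311  5.12165139] [ 0.001 -0.    -1.   ]
wall (array([632.73399378, 119.93935217]), 897)
```

>>> servo_tool([
  {"x": 0,"y": 0,"z": 0,"ax": 0,"ay": 0,"az": 0,"grip": 30},
  {"x": 0,"y": 0,"z": 0,"ax": 0,"ay": 0,"az": 0,"grip": 50},
  {"x": 0,"y": 0,"z": 0,"ax": 0,"ay": 0,"az": 0,"grip": 60},
  {"x": 0,"y": 0,"z": 0,"ax": 0,"ay": 0,"az": 0,"grip": 60},
  {"x": 0,"y": 0,"z": 0,"ax": 0,"ay": 0,"az": 0,"grip": 60},
])

```text
time: 36.35
ee_pos: [0.6377, 0.1203, 0.1965]
eef_rot: [[-0.834, 0.552, 0.01], [0.552, 0.834, 0.0], [-0.008, 0.006, -1.0]]
force: [0.5, 0.8, -1.1]
finger_gap: 0.451
```

>>> servo_tool([
  {"x": 0,"y": 0,"z": 12,"ax": 0,"ay": 0,"az": 0,"grip": 60},
  {"x": 0,"y": 0,"z": 30,"ax": 0,"ay": 0,"az": 0,"grip": 60},
  {"x": -10,"y": 5,"z": 30,"ax": 0,"ay": 0,"az": 0,"grip": 60},
  {"x": -30,"y": 20,"z": 0,"ax": 0,"ay": 0,"az": 0,"grip": 55},
  {"x": -30,"y": 27,"z": 0,"ax": 0,"ay": 0,"az": 0,"grip": 55},
])

```text
time: 36.77
ee_pos: [0.5727, 0.1682, 0.2723]
eef_rot: [[-0.829, 0.559, 0.016], [0.559, 0.829, -0.001], [-0.014, 0.008, -1.0]]
force: [-0.7, -0.1, -0.3]
finger_gap: 0.64
```

>>> servo_tool([
  {"x": -26,"y": 32,"z": 0,"ax": 0,"ay": 0,"az": 0,"grip": 55},
  {"x": -26,"y": 32,"z": 0,"ax": 0,"ay": 0,"az": 0,"grip": 55},
  {"x": -26,"y": 32,"z": 0,"ax": 0,"ay": 0,"az": 0,"grip": 55},
  {"x": -26,"y": 32,"z": -5,"ax": 0,"ay": 0,"az": 0,"grip": 55},
  {"x": -22,"y": 32,"z": -10,"ax": 0,"ay": 0,"az": 0,"grip": 55},
])

```text
time: 37.18
ee_pos: [0.445, 0.3314, 0.2666]
eef_rot: [[-0.824, 0.565, 0.031], [0.566, 0.825, 0.004], [-0.023, 0.021, -1.0]]
force: [1.3, 0.3, -0.3]
finger_gap: 0.632
```

>>> servo_tool([
  {"x": -10,"y": 28,"z": -25,"ax": 0,"ay": 0,"az": 0,"grip": 55},
  {"x": 0,"y": 15,"z": -25,"ax": 0,"ay": 0,"az": 0,"grip": 55},
  {"x": 0,"y": 0,"z": 0,"ax": 0,"ay": 0,"az": 0,"grip": 55},
])

```text
time: 37.43
ee_pos: [0.4289, 0.3825, 0.2189]
eef_rot: [[-0.829, 0.558, 0.034], [0.559, 0.829, 0.009], [-0.023, 0.027, -0.999]]
force: [0.1, -0.2, -0.9]
finger_gap: 0.631
```

```bash
python3 -c "
from stop import *
wl(S['D'],R=.05,save='pics/u.png')
q=env.get_image('scene');w=cloud(q);print('rinse',potfit(w,(.633,.121),.066))"
```

```text
tcp [428.9 382.5 218.9] tilt [ 0.034  0.009 -0.999] knob (array([415.6, 392.7]), array([414.8, 393. ]), 426) flange [415.7 392.8]
rinse (array([632.66209643, 119.89528413]), 909)
```

View pics/u.png

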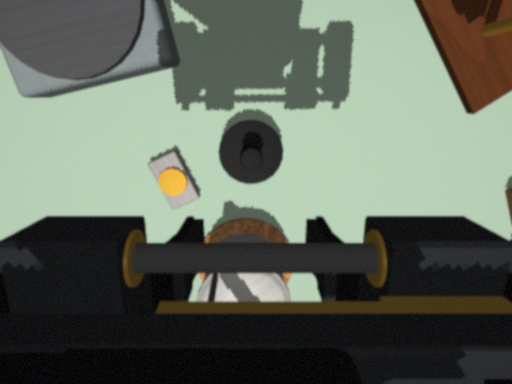

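>>> servo_tool([
  {"x": -12,"y": 9,"z": -5,"ax": -0.009,"ay": 0.034,"az": 0,"grip": 55},
  {"x": 0,"y": 0,"z": -25,"ax": 0,"ay": 0.003,"az": 0,"grip": 55},
  {"x": 0,"y": 0,"z": -30,"ax": 0,"ay": 0.003,"az": 0,"grip": 55},
  {"x": 0,"y": 0,"z": -25,"ax": 0,"ay": 0,"az": 0,"grip": 55},
  {"x": 0,"y": 0,"z": 0,"ax": 0,"ay": 0,"az": 0,"grip": 55},
])

```text
time: 37.95
ee_pos: [0.4291, 0.3889, 0.1463]
eef_rot: [[-0.825, 0.565, 0.017], [0.565, 0.825, 0.01], [-0.008, 0.018, -1.0]]
force: [0.3, -0.1, 1.0]
finger_gap: 0.633
```

>>> servo_tool([
  {"x": -13,"y": 3,"z": -15,"ax": -0.01,"ay": 0.017,"az": 0,"grip": 55},
  {"x": -2,"y": 0,"z": -22,"ax": 0,"ay": 0.002,"az": 0,"grip": 55},
  {"x": -2,"y": 0,"z": -20,"ax": 0,"ay": 0,"az": 0,"grip": 55},
  {"x": 0,"y": 0,"z": 0,"ax": 0,"ay": 0,"az": 0,"grip": 55},
])

```text
time: 38.28
ee_pos: [0.4169, 0.3916, 0.0941]
eef_rot: [[-0.821, 0.571, 0.006], [0.571, 0.821, 0.005], [-0.002, 0.007, -1.0]]
force: [-0.7, -0.5, -0.6]
finger_gap: 0.631
```

>>> servo_tool([
  {"x": -1,"y": 0,"z": -14,"ax": -0.004,"ay": 0.005,"az": 0,"grip": 55},
  {"x": -1,"y": 0,"z": -14,"ax": 0,"ay": 0,"az": 0,"grip": 55},
  {"x": -1,"y": 0,"z": -10,"ax": 0,"ay": 0,"az": 0,"grip": 55},
  {"x": 0,"y": 0,"z": 0,"ax": 0,"ay": 0,"az": 0,"grip": 55},
  {"x": 0,"y": 0,"z": 0,"ax": 0,"ay": 0,"az": 0,"grip": 55},
])

```text
time: 38.7
ee_pos: [0.4181, 0.3935, 0.0621]
eef_rot: [[-0.82, 0.573, 0.009], [0.573, 0.82, 0.006], [-0.004, 0.01, -1.0]]
force: [0.4, -0.1, -0.3]
finger_gap: 0.635
```

>>> servo_tool([
  {"x": -2,"y": -2,"z": -8,"ax": -0.006,"ay": 0.009,"az": 0,"grip": 55},
  {"x": 0,"y": 0,"z": -1,"ax": 0,"ay": 0,"az": 0,"grip": 15},
  {"x": 0,"y": 0,"z": 0,"ax": 0,"ay": 0,"az": 0,"grip": 10},
  {"x": 0,"y": 0,"z": 0,"ax": 0,"ay": 0,"az": 0,"grip": 10},
  {"x": 0,"y": 0,"z": 0,"ax": 0,"ay": 0,"az": 0,"grip": 10},
], squeeze=25)

```text
time: 39.12
ee_pos: [0.4181, 0.3925, 0.0561]
eef_rot: [[-0.819, 0.573, 0.004], [0.573, 0.819, 0.002], [-0.002, 0.004, -1.0]]
force: [-0.1, -0.2, -0.1]
finger_gap: 0.415
```

>>> servo_tool([
  {"x": 0,"y": 0,"z": 0,"ax": 0,"ay": 0,"az": 0,"grip": 10},
  {"x": 0,"y": 0,"z": 0,"ax": 0,"ay": 0,"az": 0,"grip": 10},
  {"x": 0,"y": 0,"z": 0,"ax": 0,"ay": 0,"az": 0,"grip": 10},
  {"x": 0,"y": 0,"z": 0,"ax": 0,"ay": 0,"az": 0,"grip": 10},
])

```text
time: 39.45
ee_pos: [0.418, 0.3924, 0.0565]
eef_rot: [[-0.819, 0.573, 0.004], [0.573, 0.819, 0.002], [-0.002, 0.004, -1.0]]
force: [0.8, -1.0, -1.0]
finger_gap: 0.243
```

>>> servo_tool([
  {"x": 0,"y": 0,"z": 10,"ax": 0,"ay": 0,"az": 0,"grip": 10},
  {"x": 0,"y": 0,"z": 28,"ax": 0,"ay": 0,"az": 0,"grip": 10},
  {"x": 0,"y": 0,"z": 38,"ax": 0,"ay": 0,"az": 0,"grip": 10},
  {"x": 0,"y": -15,"z": 36,"ax": 0,"ay": 0,"az": 0,"grip": 10},
  {"x": 5,"y": -40,"z": 5,"ax": 0,"ay": 0,"az": 0,"grip": 10},
])

```text
time: 39.87
ee_pos: [0.421, 0.34, 0.176]
eef_rot: [[-0.823, 0.568, 0.0], [0.568, 0.823, 0.001], [0.001, 0.001, -1.0]]
force: [1.8, -0.5, -0.7]
finger_gap: 0.244
```

>>> servo_tool([
  {"x": 3,"y": -40,"z": 0,"ax": 0,"ay": 0,"az": 0,"grip": 10},
  {"x": 3,"y": -40,"z": 0,"ax": 0,"ay": 0,"az": 0,"grip": 10},
  {"x": 3,"y": -40,"z": 0,"ax": 0,"ay": 0,"az": 0,"grip": 10},
  {"x": 3,"y": -40,"z": 0,"ax": 0,"ay": 0,"az": 0,"grip": 10},
  {"x": 3,"y": -40,"z": 0,"ax": 0,"ay": 0,"az": 0,"grip": 10},
])

```text
time: 40.28
ee_pos: [0.4384, 0.1361, 0.1849]
eef_rot: [[-0.828, 0.56, 0.018], [0.56, 0.828, 0.006], [-0.011, 0.015, -1.0]]
force: [1.9, -0.2, -0.7]
finger_gap: 0.251
```

>>> servo_tool([
  {"x": 3,"y": -40,"z": 0,"ax": 0,"ay": 0,"az": 0,"grip": 10},
  {"x": 3,"y": -40,"z": 0,"ax": 0,"ay": 0,"az": 0,"grip": 10},
  {"x": 3,"y": -40,"z": 0,"ax": 0,"ay": 0,"az": 0,"grip": 10},
  {"x": 3,"y": -40,"z": 0,"ax": 0,"ay": 0,"az": 0,"grip": 10},
  {"x": 5,"y": -40,"z": 0,"ax": 0,"ay": 0,"az": 0,"grip": 10},
])

```text
time: 40.7
ee_pos: [0.4536, -0.0718, 0.1891]
eef_rot: [[-0.829, 0.559, 0.023], [0.559, 0.829, 0.006], [-0.016, 0.018, -1.0]]
force: [1.5, 0.5, -0.8]
finger_gap: 0.244
```

Target is about (540, -315). That leaves (86, -243).

>>> servo_tool([
  {"x": 13,"y": -37,"z": 0,"ax": 0,"ay": 0.01,"az": 0,"grip": 10},
  {"x": 13,"y": -37,"z": 0,"ax": 0,"ay": 0.01,"az": 0,"grip": 10},
  {"x": 13,"y": -37,"z": 0,"ax": 0,"ay": 0,"az": 0,"grip": 10},
  {"x": 13,"y": -37,"z": 0,"ax": 0,"ay": 0,"az": 0,"grip": 10},
  {"x": 13,"y": -37,"z": 0,"ax": 0,"ay": 0,"az": 0,"grip": 10},
])

```text
time: 41.12
ee_pos: [0.5159, -0.2667, 0.1929]
eef_rot: [[-0.826, 0.563, 0.002], [0.563, 0.826, 0.007], [0.002, 0.007, -1.0]]
force: [1.1, 0.4, -1.1]
finger_gap: 0.243
```

>>> servo_tool([
  {"x": 13,"y": -34,"z": 0,"ax": 0,"ay": 0,"az": 0,"grip": 10},
  {"x": 5,"y": -15,"z": 0,"ax": 0,"ay": 0,"az": 0,"grip": 10},
  {"x": 0,"y": 0,"z": 0,"ax": 0,"ay": 0,"az": 0,"grip": 10},
  {"x": 0,"y": 0,"z": 0,"ax": 0,"ay": 0,"az": 0,"grip": 10},
])

```text
time: 41.45
ee_pos: [0.5366, -0.3289, 0.1955]
eef_rot: [[-0.821, 0.57, 0.009], [0.57, 0.821, -0.001], [-0.008, 0.004, -1.0]]
force: [-0.6, 0.2, -0.7]
finger_gap: 0.245
```

>>> servo_tool([
  {"x": 3,"y": 13,"z": -3,"ax": 0,"ay": 0.006,"az": 0,"grip": 10},
  {"x": 0,"y": 0,"z": -18,"ax": 0,"ay": 0,"az": 0,"grip": 10},
  {"x": 0,"y": 0,"z": -20,"ax": 0,"ay": 0,"az": 0,"grip": 10},
  {"x": 0,"y": 0,"z": -15,"ax": 0,"ay": 0,"az": 0,"grip": 10},
  {"x": 0,"y": 0,"z": 0,"ax": 0,"ay": 0,"az": 0,"grip": 10},
])

```text
time: 41.87
ee_pos: [0.5374, -0.3033, 0.14]
eef_rot: [[-0.824, 0.567, -0.001], [0.567, 0.824, 0.004], [0.003, 0.003, -1.0]]
force: [-0.5, -0.3, -1.4]
finger_gap: 0.245
```

```bash
python3 -c "
from stop import *
held(J['J2'],.0565,'pics/v.png')"
```

```text
tcp [ 537.4 -303.3  140. ] tilt [-0.001  0.004 -1.   ] F [-0.5 -0.3 -1.4] org z 83.5
flange 232 [ 527.4 -304.2] [ 536.7 -302.2] jar (array([ 539.9, -315.2,   32.7]), np.int64(142))
```

View pics/v.png

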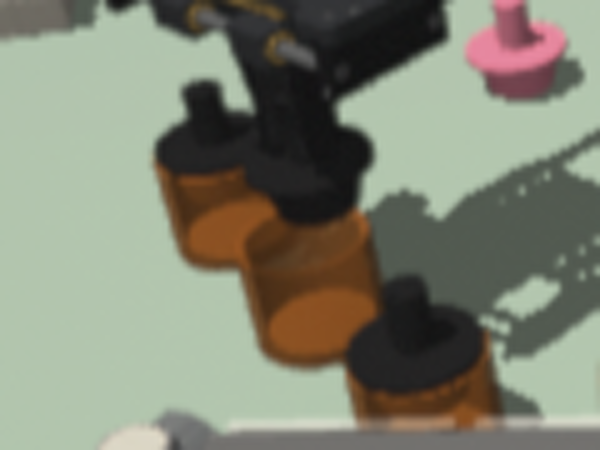

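>>> servo_tool([
  {"x": 2.5,"y": -12,"z": 0,"ax": 0,"ay": 0,"az": 0,"grip": 10},
  {"x": 0,"y": 0,"z": 0,"ax": 0,"ay": 0,"az": 0,"grip": 10},
  {"x": 0,"y": 0,"z": -7,"ax": 0,"ay": 0,"az": 0,"grip": 10},
  {"x": 0,"y": 0,"z": 0,"ax": 0,"ay": 0,"az": 0,"grip": 10},
])

```text
time: 42.25
ee_pos: [0.5421, -0.3132, 0.1376]
eef_rot: [[-0.826, 0.563, 0.003], [0.563, 0.826, 0.002], [-0.002, 0.003, -1.0]]
force: [-0.7, 1.3, -1.2]
finger_gap: 0.246
```

```bash
python3 -c "
from stop import *
held(J['J2'],.0565)"
```

```text
tcp [ 542.1 -313.2  137.6] tilt [ 0.003  0.002 -1.   ] F [-0.7  1.3 -1.2] org z 81.1
flange 235 [ 532.3 -314.3] [ 542.5 -312.7] jar (array([ 540.1, -315. ,   32.8]), np.int64(137))
```

>>> servo_tool([
  {"x": -2,"y": -2,"z": -6,"ax": 0,"ay": 0,"az": 0,"grip": 10},
  {"x": 0,"y": 0,"z": -8,"ax": 0,"ay": 0,"az": 0,"grip": 10},
  {"x": 0,"y": 0,"z": -7,"ax": 0,"ay": 0,"az": 0,"grip": 10},
  {"x": 0,"y": 0,"z": 0,"ax": 0,"ay": 0,"az": 0,"grip": 10},
])

```text
time: 42.63
ee_pos: [0.5406, -0.3166, 0.1166]
eef_rot: [[-0.826, 0.564, 0.006], [0.564, 0.826, -0.001], [-0.006, 0.003, -1.0]]
force: [-0.0, 0.3, -1.2]
finger_gap: 0.246
```

>>> servo_tool([
  {"x": 0,"y": 1.5,"z": -6,"ax": 0,"ay": 0,"az": 0,"grip": 10},
  {"x": 0,"y": 0,"z": -6,"ax": 0,"ay": 0,"az": 0,"grip": 10},
  {"x": 0,"y": 0,"z": -4,"ax": 0,"ay": 0,"az": 0,"grip": 10},
  {"x": 0,"y": 0,"z": -2,"ax": 0,"ay": 0,"az": 0,"grip": 10},
])

```text
time: 42.97
ee_pos: [0.5403, -0.315, 0.0961]
eef_rot: [[-0.825, 0.564, 0.005], [0.564, 0.825, -0.0], [-0.005, 0.003, -1.0]]
force: [-0.6, -1.4, 9.5]
finger_gap: 0.245
```

>>> servo_tool([
  {"x": 0,"y": 0,"z": -3,"ax": 0,"ay": 0,"az": 0,"grip": 10},
])

```text
time: 43.05
ee_pos: [0.5402, -0.3154, 0.0955]
eef_rot: [[-0.826, 0.564, 0.005], [0.564, 0.826, -0.001], [-0.004, 0.002, -1.0]]
force: [-8.2, 3.9, 39.5]
finger_gap: 0.245
```

>>> servo_tool([
  {"x": 0,"y": 0,"z": 0,"ax": 0,"ay": 0,"az": 0,"grip": 40},
  {"x": 0,"y": 0,"z": 0,"ax": 0,"ay": 0,"az": 0,"grip": 55},
  {"x": 0,"y": 0,"z": 0,"ax": 0,"ay": 0,"az": 0,"grip": 55},
  {"x": 0,"y": 0,"z": 0,"ax": 0,"ay": 0,"az": 0,"grip": 55},
  {"x": 0,"y": 0,"z": 20,"ax": 0,"ay": 0,"az": 0,"grip": 55},
])

```text
time: 43.47
ee_pos: [0.5392, -0.3146, 0.1142]
eef_rot: [[-0.826, 0.564, 0.002], [0.564, 0.826, 0.002], [-0.0, 0.003, -1.0]]
force: [-0.6, -0.2, -1.0]
finger_gap: 0.532
```

>>> servo_tool([
  {"x": 0,"y": 0,"z": 38,"ax": 0,"ay": 0,"az": 0,"grip": 55},
  {"x": -15,"y": 10,"z": 35,"ax": 0,"ay": 0,"az": 0,"grip": 55},
  {"x": -30,"y": 20,"z": 15,"ax": 0,"ay": 0,"az": 0,"grip": 55},
  {"x": -30,"y": 20,"z": 0,"ax": 0,"ay": 0,"az": 0,"grip": 55},
  {"x": -30,"y": 20,"z": 0,"ax": 0,"ay": 0,"az": 0,"grip": 55},
])

```text
time: 43.88
ee_pos: [0.4392, -0.2496, 0.2064]
eef_rot: [[-0.826, 0.564, 0.014], [0.564, 0.826, -0.009], [-0.017, 0.001, -1.0]]
force: [-0.1, 0.3, 0.1]
finger_gap: 0.63
```

>>> servo_tool([
  {"x": 0,"y": 20,"z": 20,"ax": 0,"ay": 0,"az": 0,"grip": 55},
  {"x": 0,"y": 30,"z": 20,"ax": 0,"ay": 0,"az": 0,"grip": 55},
  {"x": 0,"y": 0,"z": 0,"ax": 0,"ay": 0,"az": 0,"grip": 55},
  {"x": 0,"y": 0,"z": 0,"ax": 0,"ay": 0,"az": 0,"grip": 55},
])

```text
time: 44.22
ee_pos: [0.429, -0.1905, 0.246]
eef_rot: [[-0.825, 0.566, 0.004], [0.566, 0.825, 0.0], [-0.003, 0.002, -1.0]]
force: [0.4, -1.0, 0.2]
finger_gap: 0.634
```

```bash
python3 -c "
from stop import *
q=env.get_image('scene');w=cloud(q)
for j in J:
  c=J[j];m=near(w,c,.038)&(w[...,2]>.06)&(w[...,2]<.13);print(j,np.round(np.nanpercentile(w[m][:,2],[5,50,99])*1000),kn(w,c,.04))
print('rinse',potfit(w,(.633,.121),.066),'wash',potfit(w,(.532,.305),.005))
for n in ['loupe','parts_tin','screwdriver','tweezers','movement_block','watch_roll']:
  r=env.silhouettes(q,n)
  if r: print(n,round(r[0]['confidence'],2),np.round(np.nanmedian(w[r[0]['region']],0)*1000))
cv2.imwrite('pics/w.png',cv2.resize(q['color'][:,:,::-1],(800,600)))
"
```

```text
J1 [ 63.  71. 106.] (array([ 641. , -230.4]), array([ 644.7, -229.1]), 67)
J2 [ 62.  71. 107.] (array([ 539.6, -314.6]), array([ 544.7, -313.7]), 56)
J3 [ 63.  71. 106.] (array([ 449.9, -391. ]), array([ 452.2, -388.8]), 46)
J4 [ 63.  71. 106.] (array([ 655.3, -103.1]), array([ 658.7, -102.4]), 64)
rinse (array([632.63184828, 119.78950801]), 902) wash (array([531.08580507, 303.44574531]), 677)
loupe 0.67 [ 716. -352.   42.]
screwdriver 0.59 [671. 402.  21.]
tweezers 0.49 [767.  -6.   5.]
movement_block 0.72 [ 479. -388.   43.]
watch_roll 0.68 [ 715. -351.   42.]
```

View pics/w.png

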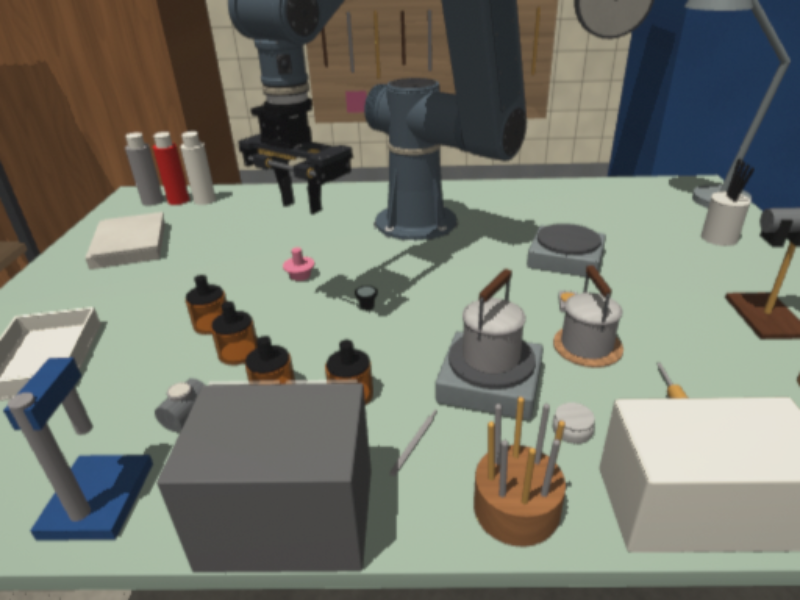

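All four jars are closed with knob tops at 106–107 mm. Both pots stand centred, the bystanders have not moved, and the arm is clear. I hand in.

```bash
python3 -c "
from cell import env
print(env.hand_in(), env.read_state()['time'])"
```

```text
the job is handed in; nothing more can be done
the job is handed in; nothing more can be done
```

The job is done and handed in at about 44 s of the 208 s allowed. The wash pot stands on the mat, the rinse pot on the warmer's plate, and all four jars are closed with black stoppers. No verdict is reported at hand-in.

- **Wash pot:** it stands upright about 1–2 mm from the middle of the mat.
- **Rinse pot:** after I first set it down it was knocked about 4 cm off centre while the arm was at the jars. I gripped it again and put it back, and the last check had it about 2 mm from the plate's centre.
- **Jars:** each stopper was pressed down with about 16–40 N at the wrist. The last knob tops read 106–107 mm, against 106 mm for fully home. The 40 N reading was a brief peak on the last stopper, right at the 40 N pressing limit. It came through the fingers gripping the knob and not the gripper's body.
- **Rest of the bench:** in the last picture the pink look-alike, the second warmer and the small things look unmoved. The trained networks mislabelled the loupe and the movement block and did not report the parts tin. I checked those three only by eye, and most of the block was hidden behind the wash pot.

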